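# Release the transport lock of a probe station with a hook tool

### The arm

A 6-joint arm with a two-finger parallel gripper is mounted at the origin on the work surface. World frame = base frame: x ahead of the robot, y to its left, z up, the work surface at z = 0. Lengths are in mm, angles in rad, forces in N, time in s.
With the tool pointing down it reaches from about 275 to 825 mm from the base axis. Payload 5.2 kg.
Tool frame: the origin (TCP) lies midway between the tips of the shut fingers; the grasp point (between the pads) lies 19 mm behind it; z points along the fingers, x is the direction in which the jaws open and shut, and the axes are right-handed (so a half turn about z gives the same grasp; the last joint's range is limited). The gripper opens to 93 mm and grips with 3 to 60 N. Pads are 15 mm wide; open, the fingers measure 128 mm over their backs; the gripper's body (75 mm by 188 mm) begins 65 mm behind the grasp point.
Start: joints at [0.919, 0.259, 1.535, -0, 1.348, -0.203], TCP at [238.616, 495.547, 218.653] pointing down, gripper open.
Joint ranges: [-3.14, 3.14], [-0.91, 2.08], [0.19, 2.58], [-1.22, 4.36], [0.22, 2.71], [-3.12, 3.12]. Speed limits (rad/s): [2.57, 2.57, 3.14, 3.14, 3.14, 3.14].

### API

Orientations are given as a rotation vector (axis times angle).
In Python, from bench import ctrl gives the robot as it stands.
- The arm moves only by the shell command python3 -m jog 'ROWS' [FORCE]. ROWS is a JSON object of lists of equal length, an entry for each row: "slide": the shift along the tool's x, y, z as a fraction of full scale, a list of three; "rot": the turn, a rotation vector about the tool's x, y, z as a fraction of full scale, a list of three; "claw": the closure, from -1 (fully open) to 1 (shut). In form: {"slide": [[tx, ty, tz], ...], "rot": [[wx, wy, wz], ...], "claw": [claw, ...]}. A call has 1 to 10 rows; each row shifts and turns the commanded pose from where the row before left it, along the tool's axes as they then stand; what a row does not reach is not made up. Full scale, the value 1, is 25 mm for a shift and 4 degrees for a turn. A row lasts 1/10 s, in which the tool goes at most 50 mm and 8.59 degrees, less where a joint would pass 70% of its speed; a pose out of reach is approached as far as the arm can. A call with a number of a shift or a turn outside -1 to 1 is refused whole. A call with a gripper value outside its range is refused whole. The fingers move at their own pace and stop on an object; FORCE is the grip in N (left out, the last holds). Time passes only in rows, so rows that do not move let the fingers close. It gives the time, the measured TCP pose, the force and the opening at its end, in the units of the state.
- ctrl.get_obs(): the state, without advancing time (a new reading comes with each control period).
- ctrl.read_camera(name): name is "side" or "top" or "wrist"; returns a dict with "color" (420x560x3 uint8, red, green, blue), "intrinsics" (3x3 intrinsics, pixels), "k1" (the pictures are not rectified: a ray, as slopes to the right and down, at radius r is drawn at 1 + k1 r^2 times it, then the intrinsics apply), "extrinsics" (4x4, takes a point from world to camera coordinates). Camera axes: x right, y down, z forward; pixel columns grow to the right and rows downward; lengths in mm; the calibration is good to about 2 mm. A picture is of the moment at which its call begins. There is no depth.
- ctrl.job_done(): hands the job in, once; it reports no verdict.
Trained networks look in a picture, given as the dict that the camera call returned (one of the last four; its "shot" number tells which), for a name from the list of things; names that differ only in an ending like _2 or _b are one class to them, and where a whole thing is asked for, a point or a joint stands for the part that bears it (a point fixed in the world has none). Each returns a list of dicts, best first, with "score" (0 to 1); they miss things now and then, are a little off and sometimes report something else, mostly with a low value. They report only what shows in the picture. A call takes as long as a camera call. They do not tell look-alikes from the thing itself.
- ctrl.spot_in(picture, name): "point" ([column, row] in pixels, amid what is visible of it).
The state is a dict: "clock": time; "joint_pos": joint angles; "qd": joint speeds; "joint_torque": joint torques, N m; "eef_pos": TCP position; "ee_rot": TCP orientation; "contact_force": force on the tool from outside, world axes, zero at the start; "torque": the same for the moment, N m; "gripper_width": finger opening in mm.
Only numpy, scipy, OpenCV 4.12 (cv2) and the standard library are available. Lean on these libraries where they do the work, as an engineer would, in place of code of your own. Each camera call takes 0.05 s, during which the arm holds its last target.

### The job

Take the hook tool from its rack, reach down into the deep round bore on the probe station, catch the pull ring of the transport lock and draw it all the way up to its stop. Work gently by feel: never put more than 25 N on the station, and keep the fingers off it (the tool alone may touch it). Leave the lock drawn out, hang the hook tool back in the same rack hole it came from, and leave everything else where it is.

Things in the scene. Friction and masses are not known exactly. Their poses are not given: they have to be found in the camera images.
- station: Small probe station, fixed: black base, round steel stage and, at its near left corner seen from the robot, a grey square housing 92 x 92 mm, 120 mm tall, with a deep round bore, 64 mm diameter, straight down from its top. Origin: on the bore's axis at bench level; z up, x away from the robot at yaw 0. All else on it is lower than 95 mm. It may bear 25 N at most.
- lock_mouth (a point): Centre of the bore's mouth, in the housing's flat top, 120 mm above the bench. Down in the bore is the black flat-topped lock pin, 60 mm diameter. Neither its home height nor which way its ring faces is measured: at home the pin's flat top is anywhere from 63 to 78 mm below the mouth (ring's top 35 to 50 mm below).
- lock_pin (a joint): How far the pin is drawn up from home, m: 0 home, 0.055 at its hard stop. Friction of 6 N holds it where left; pushed down at home it gives 5 mm. At the bore's axis stands its steel pull ring, an inverted U of 4 mm wire, 32 mm wide, level top bar 24 (underside) to 28 mm above the pin. It swivels; its sprung stem gives only above 8 N: at the stop the pull rises 2.2 N per mm for 7 mm, then sharply.
- hook_grip (a point): Centre of the square black handle (20 x 20 mm, 52 mm tall) of the loose hook tool (0.12 kg), hanging upright in one of the rack's two holes; z up along the handle. A 44 x 44 mm flange, 26 to 31 mm below this point, rests on the rack; its 14 x 12 mm nose points to the tool's +x, the way the hook's foot points.
- hook_throat (a point): Middle of the hook's throat floor, on the handle's axis 131 mm below its centre; axes as the handle's. A 5 mm round shank comes down at x = -9 mm, the foot runs along +x (underside 5 mm below this point) to an upturned tip at x = +9 mm, whose top is 7 mm above this point. The throat between shank and tip is 13 mm wide.
- rack: Fixed aluminium tool rack 80 x 170 mm, flat top plate 115 mm above the bench with two round holes of 33 mm diameter at y = -45 and +45 mm from its centre; open below the plate. Origin: centre of its underside, z up. One hole holds the hook tool, the other the straight pick.
- pick_grip (a point): Bystander: straight pick hanging in the other rack hole, with a round metal handle (20 mm diameter, 50 mm tall, its top 170 mm above the bench) and a round flange; this point is at the handle's middle.
- dish: Bystander: small clear dish (60 mm diameter, 12 mm tall) standing loose on the station's stage; origin at its underside.
- tweezers: Bystander: steel tweezers, 120 mm long, lying on the bench; origin at the middle.
- sample_box: Bystander: open clear box 120 x 90 x 45 mm; origin at the middle of its underside.
- petri: Bystander: clear round dish, 70 mm diameter, 14 mm tall; origin at its underside.
- wafer_case: Bystander: white case 90 x 90 x 30 mm; origin at the middle of its underside.
Things that resemble listed ones, but are neither listed nor needed, are in the scene too. What is shaped like the part that bears hook_grip but orange is not meant.

How it is judged (in metres and radians):
On the way, in this order (a step that is already met when the one before it is completed fails the run):
1. the hook tool is lifted clear of the rack (height (world z) of hook_grip above 0.22 m), for 0.1 s.
2. the lock pin is drawn up against its stop (value of joint lock_pin above 0.053 m), for 0.2 s.
At the end, for the whole second after the job is handed in: The lock pin is drawn out to within 2 mm of its stop (above 53 mm) and stays there; the hook tool hangs upright (within 0.08 rad) in the same hole as at the start (its handle within 12 mm of its starting place), released (value of joint lock_pin above 0.053 m and distance of hook_grip from where it was at the start of the episode below 0.012 m and angle between hook_grip's own z axis and vertical below 0.08 rad); the robot touches nothing.
It fails at once if more than 25 N on the station or its lock (contact force between station and anything else above 25 N).
It fails at once if the gripper's fingers touch the station or its lock (contact force between the fingers and station above 0.5 N).
It fails at once if a bystander is moved by more than 25 mm (distance of any of pick_grip, dish, tweezers, sample_box, petri, wafer_case from where it was at the start of the episode above 0.025 m).
It also fails if it takes over 72 s, if anything falls off the work surface, if the arm or the gripper's body presses on something with over 40 N, if the wrist force passes 120 N, or if a joint passes its speed limit or range.

## Working session

There is one attempt and no reset: what is moved stays moved. The work goes in short steps, Python scripts to look and compute and a shell command to move; the robot and the scene stay as the last step left them, time stands still between calls to the robot, and variables do not carry over. Pictures are saved under pics/ and viewed, and the job is handed in when it is done.

```bash
ls; mkdir -p pics; cat > h.py <<'E'
import numpy as np,cv2
from bench import ctrl
from scipy.spatial.transform import Rotation as R
def proj(p,c):
    E=np.array(c["extrinsics"]);K=np.array(c["intrinsics"])
    q=E[:3,:3]@np.array(p,float)+E[:3,3]
    s=q[:2]/q[2];s=s*(1+c["k1"]*(s@s))
    return K[:2,:2]@s+K[:2,2]
def ray(px,c):
    E=np.array(c["extrinsics"]);K=np.array(c["intrinsics"])
    d=np.linalg.inv(K)@np.array([px[0],px[1],1.]);d=d[:2]
    s=d.copy()
    for _ in range(20): s=d/(1+c["k1"]*(s@s))
    v=E[:3,:3].T@np.array([s[0],s[1],1.]);o=-E[:3,:3].T@E[:3,3]
    return o,v/np.linalg.norm(v)
def atz(px,c,z):
    o,v=ray(px,c);return o+v*(z-o[2])/v[2]
def tri(l):
    A=np.zeros((3,3));b=np.zeros(3)
    for px,c in l:
        o,v=ray(px,c);M=np.eye(3)-np.outer(v,v);A+=M;b+=M@o
    p=np.linalg.solve(A,b)
    return p,[np.linalg.norm((np.eye(3)-np.outer(v,v))@(p-o)) for o,v in [ray(px,c) for px,c in l]]
def save(c,n,box=None,k=1):
    im=c["color"][:,:,::-1]
    if box: im=im[box[1]:box[3],box[0]:box[2]]
    if k!=1: im=cv2.resize(im,None,fx=k,fy=k,interpolation=cv2.INTER_CUBIC)
    cv2.imwrite("pics/"+n+".png",im)
E
python3 - <<'E'
from h import *
import pickle
np.set_printoptions(precision=1,suppress=True)
o=ctrl.get_obs();print(o)
C={}
for n in ["side","top","wrist"]:
    c=ctrl.read_camera(n);C[n]=c;save(c,n+"0")
    print(n,np.array(c["extrinsics"]).round(2).tolist(),np.array(c["intrinsics"]).tolist(),c["k1"])
    for t in ["station","lock_mouth","hook_grip","pick_grip","rack","dish"]:
        print(t,[(np.round(d["point"],1).tolist(),round(d["score"],2)) for d in ctrl.spot_in(c,t)][:4])
pickle.dump(C,open("c0.pkl","wb"))
E
```

```text
pics
{'clock': 0.0, 'joint_pos': array([ 0.9,  0.3,  1.5, -0. ,  1.3, -0.2]), 'qd': array([-0., -0.,  0., -0.,  0., -0.]), 'joint_torque': array([  0. , -43.7, -28.4,   0.1,   0. ,  -0. ]), 'eef_pos': array([238.3, 495.1, 217.8]), 'ee_rot': array([ 2.7,  1.7, -0. ]), 'contact_force': array([0.5, 0.6, 0.6]), 'torque': array([0., 0., 0.]), 'gripper_width': 92.98387850156587}
side [[-0.95, -0.32, -0.02, 614.19], [-0.21, 0.68, -0.71, 141.92], [0.24, -0.66, -0.71, 879.1], [0.0, 0.0, 0.0, 1.0]] [[386.41169089686946, 0.0, 276.9587348949347], [0.0, 386.41169089686946, 204.2966084525332], [0.0, 0.0, 1.0]] -0.07240486294737927
station [([275.2, 156.1], 0.86)]
lock_mouth [([277.3, 154.2], 0.87)]
hook_grip [([310.1, 317.6], 0.77), ([269.9, 210.3], 0.73), ([243.1, 251.9], 0.72), ([311.7, 259.3], 0.6)]
pick_grip [([323.2, 223.8], 0.85), ([270.9, 155.5], 0.44)]
rack [([317.5, 269.8], 0.79), ([209.8, 241.0], 0.29)]
dish [([261.8, 130.7], 0.78), ([256.0, 409.5], 0.47)]
top [[0.02, -1.0, 0.02, 87.3], [-0.98, -0.03, -0.18, 627.26], [0.18, -0.01, -0.98, 1249.91], [0.0, 0.0, 0.0, 1.0]] [[523.1808320732692, 0.0, 280.82966087255164], [0.0, 523.1808320732692, 205.88979638109396], [0.0, 0.0, 1.0]] -0.19569586014958126
station [([393.0, 179.1], 0.95)]
lock_mouth [([392.2, 181.8], 0.58)]
hook_grip [([219.9, 201.2], 0.8), ([224.2, 248.3], 0.74), ([270.8, 201.8], 0.69), ([173.5, 263.7], 0.6)]
pick_grip [([261.0, 257.1], 0.51), ([405.7, 152.9], 0.24)]
rack [([245.2, 254.6], 0.79)]
dish [([406.8, 153.9], 0.9)]
wrist [[0.44, 0.9, 0.0, -550.42], [0.87, -0.42, 0.25, -26.17], [0.23, -0.11, -0.97, 389.71], [0.0, 0.0, 0.0, 1.0]] [[305.0801668091518, 0.0, 281.78567955591427], [0.0, 305.0801668091518, 207.52604384235445], [0.0, 0.0, 1.0]] -0.05680690515260534
station []
lock_mouth []
hook_grip []
pick_grip []
rack []
dish []
```

View pics/side0.png

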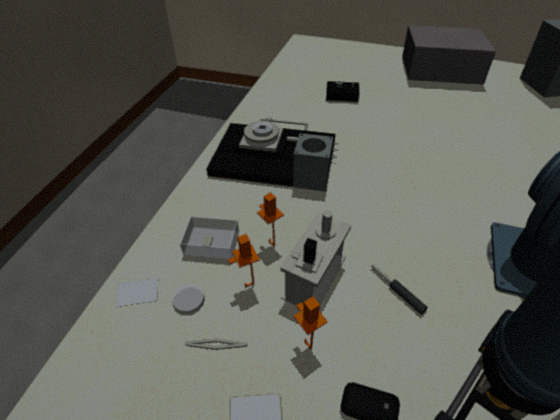

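View pics/top0.png

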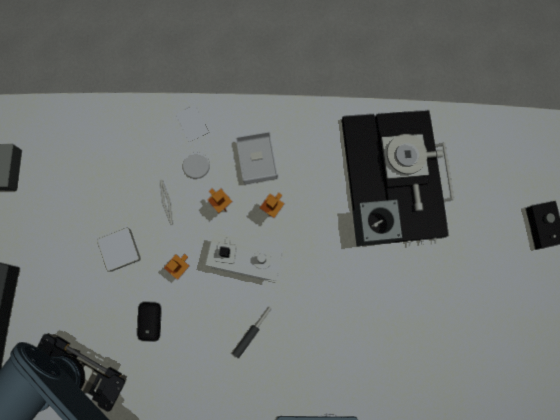

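View pics/wrist0.png

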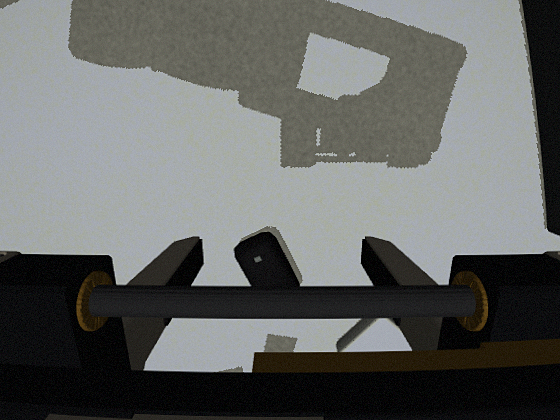

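The side view shows the black-handled hook at about (310,250), the pick at (326,222) and the bore at (314,145). In the top view the hook is at (225,252), the pick at (261,258) and the bore at (380,220). I'll zoom in on these.

```bash
python3 - <<'E'
from h import *
import pickle
np.set_printoptions(precision=1,suppress=True)
C=pickle.load(open("c0.pkl","rb"))
save(C["side"],"sz",(270,110,380,310),4) if 0 else None
a=cv2.resize(C["side"]["color"][200:310,270:370,::-1],None,fx=4,fy=4,interpolation=cv2.INTER_CUBIC)
b=cv2.resize(C["top"]["color"][220:290,190:290,::-1],None,fx=4,fy=4,interpolation=cv2.INTER_CUBIC)
a2=np.zeros((440,800,3),np.uint8);a2[:,:400]=a;a2[:280,400:]=b
cv2.imwrite("pics/z1.png",a2)
a=cv2.resize(C["side"]["color"][120:200,280:350,::-1],None,fx=5,fy=5,interpolation=cv2.INTER_CUBIC)
b=cv2.resize(C["top"]["color"][190:250,350:420,::-1],None,fx=5,fy=5,interpolation=cv2.INTER_CUBIC)
a2=np.zeros((400,700,3),np.uint8);a2[:,:350]=a;a2[:300,350:]=b
cv2.imwrite("pics/z2.png",a2)
E
```

```text
(no output)
```

View pics/z1.png

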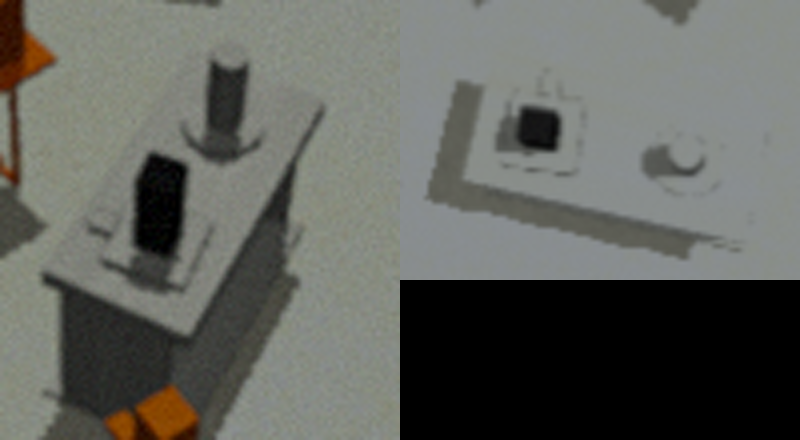

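View pics/z2.png

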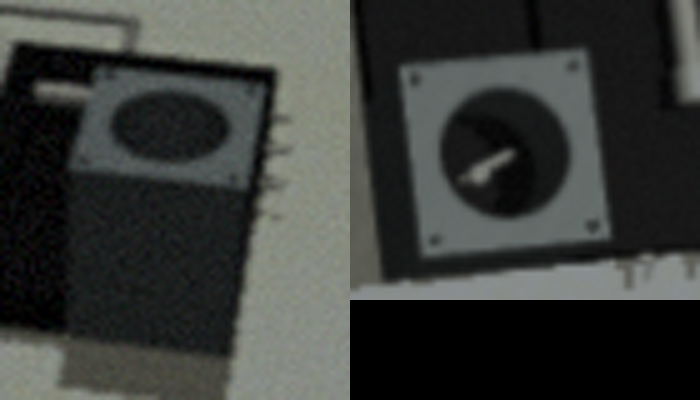

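```bash
python3 - <<'E'
from h import *
import pickle
np.set_printoptions(precision=1,suppress=True)
C=pickle.load(open("c0.pkl","rb"));T=C["top"];S=C["side"]
def z(x,y,k,x0,y0): return np.array([x0+(x+.5)/k-.5,y0+(y+.5)/k-.5])
t1=lambda x,y:z(x-400,y,4,190,220); s1=lambda x,y:z(x,y,4,270,200)
t2=lambda x,y:z(x-350,y,5,350,190); s2=lambda x,y:z(x,y,5,280,120)
print("handle top",tri([(t1(541,126),T),(s1(168,164),S)]), atz(t1(541,126),T,172),atz(s1(168,164),S,172))
print("nose t",atz(t1(549,82),T,117.5),"side",atz(s1(103,217),S,119))
print("pick top",tri([(t1(688,152),T),(s1(229,55),S)]))
# rack edges in top
for p in [(487,88),(468,183),(722,240)]: print("rack corner",atz(t1(*p),T,115))
for p in [(50,275),(190,332),(325,108)]: print("rackS",atz(s1(*p),S,115))
print("bore",tri([(t2(505,152),T),(s2(172,126),S)]),atz(t2(505,152),T,120),atz(s2(172,126),S,120))
for p in [(402,67),(585,50),(608,238),(422,258)]: print("corner t",atz(t2(*p),T,120))
for p in [(100,68),(275,70),(250,190),(70,172)]: print("corner s",atz(s2(*p),S,120))
for zz in (70,85): print("ring",zz,atz(t2(465,179),T,zz),atz(t2(513,154),T,zz))
E
```

```text
handle top (array([498.2, 227.4, 172.5]), [np.float64(1.0007454428953413), np.float64(1.0007454428952782)]) [497.2 227.4 172. ] [499.3 227.  172. ]
nose t [528.4 228.7 117.5] side [530.4 226.9 119. ]
pick top (array([487.2, 144.9, 167. ]), [np.float64(1.9070565977849279), np.float64(1.9070565977850316)])
rack corner [524.1 265.5 115. ]
rack corner [467.7 274.3 115. ]
rack corner [438.7 124.6 115. ]
rackS [545.6 265.7 115. ]
rackS [472.5 276.8 115. ]
rackS [439.  118.3 115. ]
bore (array([ 586.3, -135.2,  119.1]), [np.float64(0.8391777192487412), np.float64(0.8391777192488061)]) [ 585.3 -135.1  120. ] [ 586.8 -134.1  120. ]
corner t [625.2 -85.5 120. ]
corner t [ 636. -175.  120.]
corner t [ 544.9 -184.9  120. ]
corner t [533.5 -94.8 120. ]
corner s [ 638.2 -174.2  120. ]
corner s [ 545.8 -200.7  120. ]
corner s [535.1 -93.  120. ]
corner s [627.1 -80.2 120. ]
ring 70 [ 579.3 -125.3   70. ] [ 592.4 -149.6   70. ]
ring 85 [ 577.1 -122.4   85. ] [ 590.  -146.4   85. ]
```

```bash
cat >> h.py <<'E'
def pose(o=None):
    o=o or ctrl.get_obs();M=R.from_rotvec(o["ee_rot"]).as_matrix()
    return np.array(o["eef_pos"]),M
def plan(p1,yaw1,p0=None,yaw0=None):
    """slides (mm, tool frame at current) and turn deg about tool z"""
    p,M=pose()
    y0=np.degrees(np.arctan2(M[1,0],M[0,0]))
    d=M.T@(np.array(p1,float)-p)
    dy=(yaw1-y0+180)%360-180
    tilt=np.degrees(np.arccos(min(1,-M[2,2])))
    print("at",p.round(1),"yaw",round(y0,2),"tilt",round(tilt,2),"slide mm",d.round(1),"fs",(d/25).round(3),"turn tool z fs",round(-dy/4,3),"deg",round(dy,2))
E
python3 - <<'E'
from h import *
import pickle
np.set_printoptions(precision=3,suppress=True)
C=pickle.load(open("c0.pkl","rb"));W=C["wrist"]
p,M=pose()
E=np.array(W["extrinsics"]);o=-E[:3,:3].T@E[:3,3]
print("cam in tool",M.T@(o-p),"\naxes in tool (cols x,y,z)\n",M.T@E[:3,:3].T)
plan((498,227,300),84)
T=C["top"]
for q in [(217,196),(272,203),(175,264)]:print(atz(q,T,160))
E
```

```text
cam in tool [   0.14   -70.866 -165.875] 
axes in tool (cols x,y,z)
 [[ 1.    -0.002  0.001]
 [ 0.002  0.968  0.249]
 [-0.001 -0.249  0.968]]
at [238.6 495.5 218.6] yaw 64.29 tilt 0.0 slide mm [-129.4  350.2  -81.3] fs [-5.176 14.009 -3.254] turn tool z fs -4.928 deg 19.71
[625.054 251.985 160.   ]
[612.001 124.74  160.   ]
[465.591 340.869 160.   ]
```

```bash
python3 -m jog '{"slide":[[-0.24,0.95,-0.2],[-0.24,0.95,-0.2],[-0.24,0.95,-0.2],[-0.24,0.95,-0.2],[-0.24,0.95,-0.2],[-0.24,0.95,-0.2],[-0.24,0.95,-0.2],[-0.24,0.95,-0.2],[-0.24,0.95,0],[-0.24,0.95,0]],"rot":[[0,0,0],[0,0,0],[0,0,0],[0,0,0],[0,0,0],[0,0,0],[0,0,0],[0,0,0],[0,0,0],[0,0,0]],"claw":[-1,-1,-1,-1,-1,-1,-1,-1,-1,-1]}' && python3 -m jog '{"slide":[[-0.25,1,0],[-0.25,1,0],[-0.25,1,0],[-0.25,1,0],[-0.25,1,0],[-0.25,1,0],[-0.25,1,0],[0,0,0],[0,0,0],[0,0,0]],"rot":[[0,0,0],[0,0,0],[0,0,0],[0,0,0],[0,0,0],[0,0,-1],[0,0,-1],[0,0,-1],[0,0,-1],[0,0,-1]],"claw":[-1,-1,-1,-1,-1,-1,-1,-1,-1,-1]}'
python3 - <<'E'
from h import *
import pickle
np.set_printoptions(precision=1,suppress=True)
plan((569,220,260),84)
W=ctrl.read_camera("wrist");save(W,"w1");pickle.dump(W,open("w1.pkl","wb"))
for t in ["hook_grip","pick_grip","rack"]:
        print(t,[(np.round(d["point"],1).tolist(),round(d["score"],2)) for d in ctrl.spot_in(W,t)][:4])
E
```

```text
clock: 2.05
eef_pos: [427.4, 337.8, 258.9]
ee_rot: [2.66, 1.671, 0.001]
contact_force: [0.4, -0.3, 0.1]
gripper_width: 92.9
clock: 3.05
eef_pos: [566.6, 224.2, 258.4]
ee_rot: [-2.327, -2.11, 0.001]
contact_force: [-0.7, 0.3, -0.2]
gripper_width: 92.7
at [566.6 224.2 258.4] yaw 84.41 tilt 0.03 slide mm [-3.9  2.8 -1.6] fs [-0.2  0.1 -0.1] turn tool z fs 0.103 deg -0.41
hook_grip [([210.3, 243.9], 0.89), ([283.2, 130.8], 0.85), ([315.7, 248.5], 0.82), ([399.0, 82.5], 0.71)]
pick_grip []
rack [([235.5, 126.7], 0.96)]
```

View pics/w1.png

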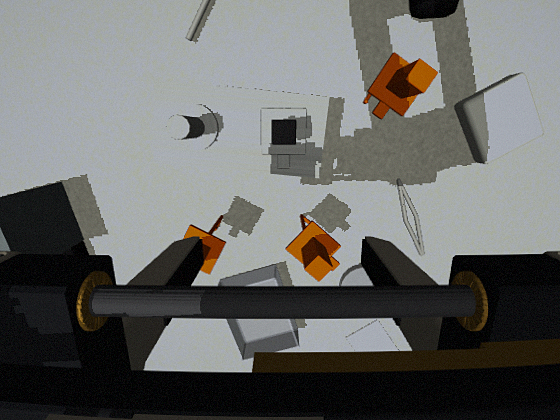

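```bash
python3 - <<'E'
from h import *
import pickle
W=pickle.load(open("w1.pkl","rb"))
save(W,"w1z",(240,95,340,185),8)
E
```

```text
(no output)
```

View pics/w1z.png

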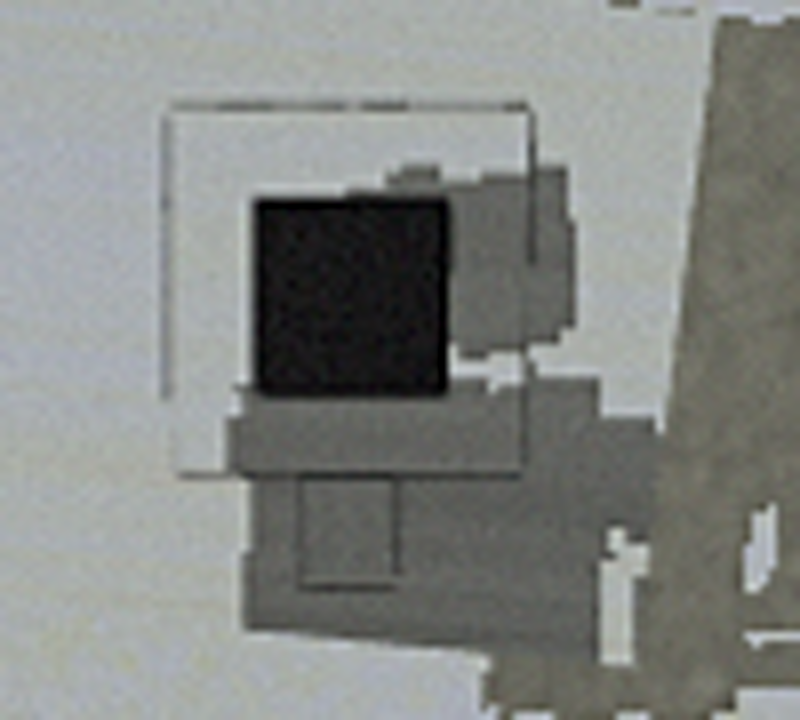

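The handle is square with the image at (283.4,131.8), and the nose points down-image to (283,162). So tool yaw 84.4° already matches the hook.

```bash
python3 - <<'E'
from h import *
import pickle
np.set_printoptions(precision=1,suppress=True)
C=pickle.load(open("c0.pkl","rb"));T=C["top"];S=C["side"]
W=pickle.load(open("w1.pkl","rb"))
px=(283.4,131.8)
print(atz(px,W,172)); 
z=lambda x,y,k,x0,y0:np.array([x0+(x+.5)/k-.5,y0+(y+.5)/k-.5])
print(tri([(px,W),(z(141,126,4,190,220),T),(z(168,164,4,270,200),S)]))
# flange corners at z120
zz=lambda x,y:z(x,y,8,240,95)
cs=[atz(zz(*q),W,120) for q in [(166,107),(530,107),(524,473),(176,473)]];print(np.array(cs),np.mean(cs,axis=0))
print("handle top corners",[atz(zz(*q),W,172) for q in [(254,198),(448,198),(447,395),(258,395)]])
n=[atz(zz(*q),W,120) for q in [(298,585),(398,585)]];print(n)
# plan to bore view
plan((586.3+71*np.sin(np.radians(84)),-135-71*np.cos(np.radians(84)),215),84.4)
E
```

```text
[498.5 233.2 172. ]
(array([498., 230., 175.]), [np.float64(3.1719557805903786), np.float64(3.0740582458632195), np.float64(0.7826238367154645)])
[[474.5 213.7 120. ]
 [478.8 257.  120. ]
 [522.  252.7 120. ]
 [517.8 210.  120. ]] [498.3 233.3 120. ]
handle top corners [array([487.8, 224.5, 172. ]), array([489.8, 243.8, 172. ]), array([509.1, 242. , 172. ]), array([507.2, 222.9, 172. ])]
[array([533. , 223.5, 120. ]), array([534.3, 235.9, 120. ])]
at [566.3 224.5 258.6] yaw 84.18 tilt 0.0 slide mm [-355.9  127.3   43.6] fs [-14.2   5.1   1.7] turn tool z fs -0.055 deg 0.22
```

```bash
python3 -m jog '{"slide":[[-0.95,0.34,0],[-0.95,0.34,0],[-0.95,0.34,0],[-0.95,0.34,0],[-0.95,0.34,0],[-0.95,0.34,0],[-0.95,0.34,0],[-0.95,0.34,0],[-0.95,0.34,0.2],[-0.95,0.34,0.2]],"rot":[[0,0,0],[0,0,0],[0,0,0],[0,0,0],[0,0,0],[0,0,0],[0,0,0],[0,0,0],[0,0,0],[0,0,0]],"claw":[-1,-1,-1,-1,-1,-1,-1,-1,-1,-1]}' && python3 -m jog '{"slide":[[-0.95,0.34,0.2],[-0.95,0.34,0.2],[-0.95,0.34,0.2],[-0.95,0.34,0.2],[-0.95,0.34,0.2],[0,0,0.3],[0,0,0]],"rot":[[0,0,0],[0,0,0],[0,0,0],[0,0,0],[0,0,0],[0,0,0],[0,0,0]],"claw":[-1,-1,-1,-1,-1,-1,-1]}'
python3 - <<'E'
from h import *
import pickle
plan((586.3+71*np.sin(np.radians(84)),-135-71*np.cos(np.radians(84)),215),84.4)
W=ctrl.read_camera("wrist");save(W,"w2");pickle.dump(W,open("w2.pkl","wb"))
T=ctrl.read_camera("top");save(T,"t2");pickle.dump(T,open("t2.pkl","wb"))
for t in ["lock_mouth","lock_pin"]:
        print(t,[(np.round(d["point"],1).tolist(),round(d["score"],2)) for d in ctrl.spot_in(W,t)][:4])
E
```

```text
clock: 4.25
eef_pos: [627.6, -21.1, 248.8]
ee_rot: [2.331, 2.106, 0.001]
contact_force: [0.5, -0.7, -0.0]
gripper_width: 92.8
clock: 4.95
eef_pos: [657.0, -142.5, 214.5]
ee_rot: [-2.329, -2.104, 0.001]
contact_force: [-0.4, 0.1, 0.5]
gripper_width: 92.9
at [ 657.  -142.5  214.5] yaw 84.17 tilt 0.17 slide mm [ 0.1 -0.1 -0.5] fs [ 0.004 -0.003 -0.02 ] turn tool z fs -0.057 deg 0.23
lock_mouth [([250.0, 194.3], 0.88)]
lock_pin [([280.6, 128.5], 0.88)]
```

View pics/w2.png

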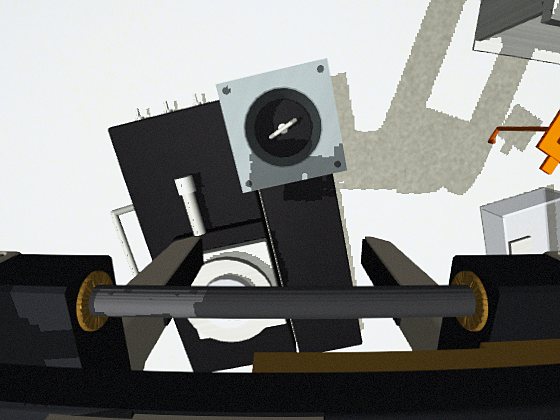

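View pics/t2.png

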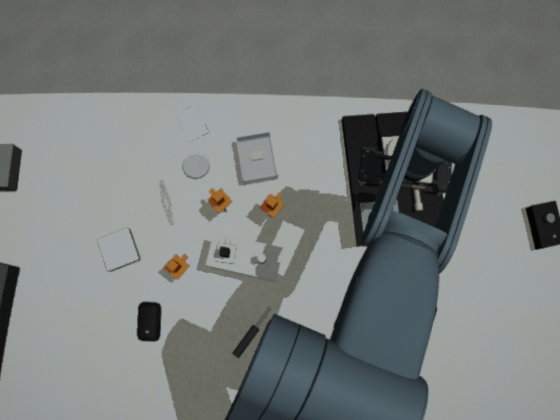

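```bash
python3 - <<'E'
from h import *
import pickle
W=pickle.load(open("w2.pkl","rb"))
im=W["color"][80:175,235:335,::-1]
im=np.clip(im.astype(float)*1.8,0,255).astype(np.uint8)
im=cv2.resize(im,None,fx=6,fy=6,interpolation=cv2.INTER_CUBIC);cv2.imwrite("pics/w2z.png",im)
E
```

```text
(no output)
```

View pics/w2z.png

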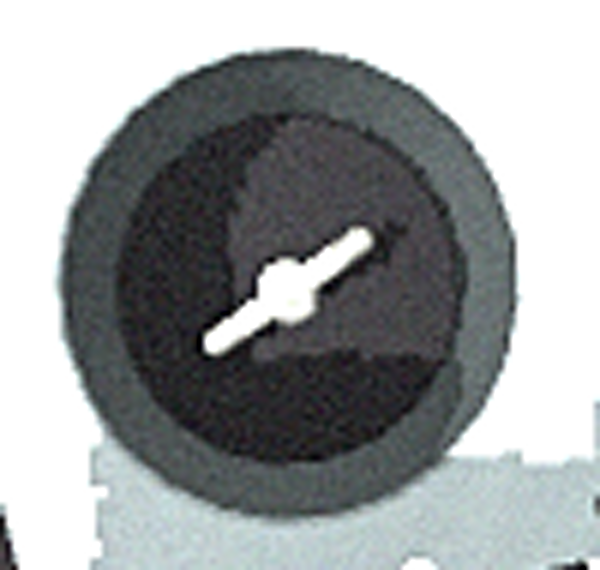

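```bash
cat > ring.py <<'E'
from h import *
def ring(W,box,thr=110,show=True):
    x0,y0,x1,y1=box
    im=cv2.resize(W["color"][y0:y1,x0:x1],None,fx=8,fy=8,interpolation=cv2.INTER_CUBIC)
    g=im.max(2).astype(np.uint8)
    m=(g>thr).astype(np.uint8)
    n,l,s,c=cv2.connectedComponentsWithStats(m)
    out=[]
    for i in range(1,n):
        if s[i,4]>300:
            cnt=cv2.findContours((l==i).astype(np.uint8),cv2.RETR_EXTERNAL,cv2.CHAIN_APPROX_NONE)[0][0]
            r=cv2.minAreaRect(cnt)
            out.append((s[i,4],r))
    return out
E
python3 - <<'E'
from ring import *
import pickle
from scipy.optimize import least_squares
W=pickle.load(open("w2.pkl","rb"))
for thr in (70,90,120): 
    for a,r in ring(W,(262,110,310,150),thr): 
        b=cv2.boxPoints(r)/8-.5+[262,110]
        print(thr,a,np.array(r[0])/8-.5+[262,110],np.array(r[1])/8,r[2]); 
        e=[(b[0]+b[1])/2,(b[2]+b[3])/2] if np.linalg.norm(b[0]-b[1])<np.linalg.norm(b[1]-b[2]) else [(b[1]+b[2])/2,(b[3]+b[0])/2]
        # horizontal bar length 32 -> find z
        for z in (70,75,80,85,90,95): 
            p,q=atz(e[0],W,z),atz(e[1],W,z); print(z,np.linalg.norm(p-q).round(1),((p+q)/2).round(1),np.degrees(np.arctan2(*(q-p)[1::-1])).round(1))
g=W["color"].astype(int)
print(g[128,240:330].max(1))
print(g[80:175,283].max(1))
E
```

```text
70 12178 [282.32428741 128.05017471] [10.91260338 33.10385895] 66.65599060058594
70 32.6 [ 585.4 -133.5   70. ] -73.1
75 32.1 [ 585.4 -133.5   75. ] -73.1
80 31.6 [ 585.5 -133.5   80. ] -73.1
85 31.0 [ 585.5 -133.5   85. ] -73.1
90 30.5 [ 585.5 -133.5   90. ] -73.1
95 30.0 [ 585.6 -133.6   95. ] -73.1
90 11347 [282.27263069 128.05280304] [10.52093029 32.76096344] 66.80140686035156
70 32.3 [ 585.4 -133.5   70. ] -73.2
75 31.7 [ 585.4 -133.5   75. ] -73.2
80 31.2 [ 585.5 -133.5   80. ] -73.2
85 30.7 [ 585.5 -133.6   85. ] -73.2
90 30.2 [ 585.5 -133.6   90. ] -73.2
95 29.7 [ 585.6 -133.6   95. ] -73.2
120 10173 [282.18520164 127.99453926] [10.04070091 32.30921555] 67.1902847290039
70 31.8 [ 585.4 -133.6   70. ] -73.6
75 31.3 [ 585.4 -133.6   75. ] -73.6
80 30.8 [ 585.4 -133.6   80. ] -73.6
85 30.3 [ 585.4 -133.6   85. ] -73.6
90 29.8 [ 585.5 -133.7   90. ] -73.6
95 29.3 [ 585.5 -133.7   95. ] -73.6
[207 206 214 188 119  56  36  35  43  37  47  44  42  46  30  23  29  21
  26  21  22  26  20  22  27  21  27  20  21  25  28  28  23  21  41  41
  38  18 189 227 211 227 244 247 237 198 137  88  25   7  17  34  48  44
  42  46  35  42  41  40  45  41  43  47  44  43  43  41  41  41  36  28
  36  68  68  68  62  64  62  60  54 143 171 201 202 195 195 196 198 202]
[206 207 204 208 209 216 188 164  45  33  45  51  47  51  50  36  42  41
  36  29  52  50  45  45  44  45  50  48  37  40  44  41  47  45  45  43
  57  36  46  47  46  37  30 120 255 232 206 241 247 221 140 150 166 114
  56  38  46  47  40  28  26  26  21  27  23  24  20  26  24  24  24  22
  26  23  28  24  19  49  54  49  48  50  50  54  47  46  69 103 120 121
 117 115 115 116 117]
```

```bash
cat > bore.py <<'E'
from h import *
from scipy.optimize import least_squares
def barends(W,c0,ang_guess,half=26,thr=100):
    # sample along bar through centre; refine using perpendicular centroid at off-centre samples
    g=cv2.GaussianBlur(W["color"].max(2).astype(np.float32),(0,0),0.5)
    smp=lambda P:cv2.remap(g,P[:,0].astype(np.float32)[None],P[:,1].astype(np.float32)[None],cv2.INTER_LINEAR)[0]
    c=np.array(c0,float);a=np.radians(ang_guess)
    for _ in range(6):
        u=np.array([np.cos(a),np.sin(a)]);n=np.array([-u[1],u[0]])
        pts=[]
        for s in list(np.arange(-13,-7,.5))+list(np.arange(7.5,13,.5)):
            o=np.arange(-4,4.01,.1);v=smp(c+s*u+o[:,None]*n);w=np.clip(v-60,0,None)
            if w.sum()>0: pts.append((s,(w*o).sum()/w.sum()))
        pts=np.array(pts);k,b=np.polyfit(pts[:,0],pts[:,1],1);c=c+b*n;a+=np.arctan(k)
    u=np.array([np.cos(a),np.sin(a)])
    s=np.arange(-half,half,.05);v=smp(c+s[:,None]*u)
    on=np.where(v>thr)[0]; i0=len(s)//2
    lo=i0
    while v[lo]>thr: lo-=1
    hi=i0
    while v[hi]>thr: hi+=1
    return c+s[lo]*u,c+s[hi]*u,np.degrees(a)
def circ(W,c0,rr,sign,z,n=72,thr=None,skip=None):
    """edge points radial around c0 between radii rr, strongest gradient of sign; fit circle at height z"""
    g=cv2.GaussianBlur(W["color"].mean(2).astype(np.float32),(0,0),0.8)
    P=[]
    for t in np.linspace(0,2*np.pi,n,endpoint=False):
        r=np.arange(rr[0],rr[1],.1)
        X=(c0[0]+r*np.cos(t)).astype(np.float32);Y=(c0[1]+r*np.sin(t)).astype(np.float32)
        v=cv2.remap(g,X[None],Y[None],cv2.INTER_LINEAR)[0]
        d=np.gradient(v)*sign;i=d.argmax();P.append((X[i],Y[i]))
    Q=np.array([atz(p,W,z)[:2] for p in P])
    f=least_squares(lambda q:np.hypot(Q[:,0]-q[0],Q[:,1]-q[1])-q[2],[*Q.mean(0),30],loss="soft_l1",f_scale=.5)
    res=np.abs(f.fun);return f.x,np.median(res)
E
python3 - <<'E'
from bore import *
import pickle
np.set_printoptions(precision=2,suppress=True)
W=pickle.load(open("w2.pkl","rb"))
for z in (115,120,125): print("mouth",z,circ(W,(282.6,127),(33,45),1,z))
for z in (42,50,57,65): print("pin",z,circ(W,(283.5,128),(25,33),1,z))
for thr in (90,120):
    e=barends(W,(282.5,128),-35,thr=thr);print(e)
    for z in (70,78,85): 
        p,q=atz(e[0],W,z),atz(e[1],W,z);print(z,np.linalg.norm(p-q),(p+q)/2,np.degrees(np.arctan2(*(q-p)[1::-1])))
E
```

```text
mouth 115 (array([ 585.43, -133.42,   32.44]), np.float64(0.20364876199361603))
mouth 120 (array([ 585.46, -133.45,   31.83]), np.float64(0.19979481936543664))
mouth 125 (array([ 585.49, -133.47,   31.21]), np.float64(0.19594211267212103))
pin 42 (array([ 585.14, -132.53,   31.2 ]), np.float64(0.3234315597324713))
pin 50 (array([ 585.19, -132.59,   30.46]), np.float64(0.315891546269059))
pin 57 (array([ 585.23, -132.64,   29.82]), np.float64(0.3092864205489825))
pin 65 (array([ 585.28, -132.7 ,   29.08]), np.float64(0.30172853637531816))
(array([268.64, 137.76]), array([296.03, 118.47]), np.float64(-35.16876279579455))
70 32.84952615760884 [ 585.51 -133.48   70.  ] 118.56723789903477
78 32.003207013140575 [ 585.55 -133.51   78.  ] 118.56723789903471
85 31.262677761730863 [ 585.59 -133.55   85.  ] 118.56723789903477
(array([268.89, 137.59]), array([295.66, 118.73]), np.float64(-35.16876279579455))
70 32.11555176800037 [ 585.55 -133.54   70.  ] 118.56689864234122
78 31.288142381149154 [ 585.59 -133.57   78.  ] 118.56689864234126
85 30.56415916765434 [ 585.62 -133.6    85.  ] 118.56689864234131
```

```bash
python3 -m jog '{"slide":[[0.9,0,0],[0.9,0,0],[0.9,0,0],[0.9,0,0],[0,0,0],[0,0,0]],"rot":[[0,0,0],[0,0,0],[0,0,0],[0,0,0],[0,0,0],[0,0,0]],"claw":[-1,-1,-1,-1,-1,-1]}'
python3 - <<'E'
from bore import *
import pickle
np.set_printoptions(precision=2,suppress=True)
W=ctrl.read_camera("wrist");save(W,"w3");pickle.dump(W,open("w3.pkl","wb"))
print(proj((585.5,-133.5,120),W),proj((585.5,-133.5,78),W))
im=W["color"][70:190,100:230,::-1]
im=np.clip(im.astype(float)*1.8,0,255).astype(np.uint8)
im=cv2.resize(im,None,fx=5,fy=5,interpolation=cv2.INTER_CUBIC);cv2.imwrite("pics/w3z.png",im)
E
```

```text
clock: 5.75
eef_pos: [666.7, -52.3, 216.8]
ee_rot: [2.327, 2.11, 0.0]
contact_force: [0.9, 0.1, 0.5]
gripper_width: 92.9
[175.05 127.01] [189.59 127.19]
```

View pics/w3z.png

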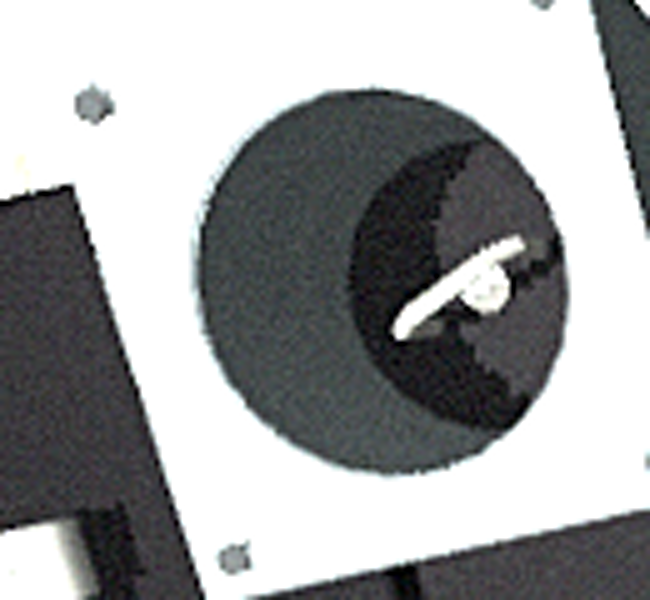

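```bash
python3 - <<'E'
from bore import *
import pickle
np.set_printoptions(precision=2,suppress=True)
W2=pickle.load(open("w2.pkl","rb"));W=pickle.load(open("w3.pkl","rb"))
m2,_=circ(W2,(282.6,127),(33,45),1,120); m3,r=circ(W,(175,127),(32,46),1,120);print(m2,m3,r)
# bar ends in w3 : wire end tips
g=W["color"].max(2)
b=np.array([[400,331],[521,243]]);e3=[100+(b[0][0]+.5)/5-.5,70+(b[0][1]+.5)/5-.5],[100+(b[1][0]+.5)/5-.5,70+(b[1][1]+.5)/5-.5]
e2=barends(W2,(282.5,128),-35,thr=110)[:2]
# note bar ends' centre-of-rounding offsets: compare midpoints
mid2=(e2[0]+e2[1])/2; 
col3=(100+487.5/5-.5,70+288.5/5-.5)
mid3=(np.array(e3[0])+e3[1])/2
print(e2,e3)
off=m3[:2]-m2[:2]
for name,a,b in [("mid",mid2,mid3),("e0",e2[0]+[1.6,-1.1],np.array(e3[0])+[1,-1]),("collar",mid2,col3)]:
    best=None
    for z in np.arange(40,95,.5):
        p=atz(a,W2,z)[:2];q=atz(b,W,z)[:2]-off
        d=np.linalg.norm(p-q)
        if best is None or d<best[0]: best=(d,z,p)
    print(name,best)
# line-based: bar line in w3 must contain bar direction
plan((498.5,233.2,250),84.2)
E
```

```text
[ 585.46 -133.45   31.83] [ 585.51 -132.95   31.83] 0.14484994040063803
(array([268.81, 137.65]), array([295.78, 118.64])) ([np.float64(179.6), np.float64(135.8)], [np.float64(203.8), np.float64(118.2)])
mid (np.float64(0.20659820338705986), np.float64(72.5), array([ 585.51, -133.44]))
e0 (np.float64(0.7534031359909105), np.float64(72.5), array([ 592.33, -145.93]))
collar (np.float64(0.03731518463286515), np.float64(53.5), array([ 585.41, -133.35]))
at [666.7 -53.2 216.6] yaw 84.33 tilt 0.06 slide mm [ 268.3 -195.7  -33.7] fs [10.73 -7.83 -1.35] turn tool z fs 0.033 deg -0.13
```

```bash
python3 -m jog '{"slide":[[-0.95,0,0.2],[-0.95,0,0.25],[-0.95,0,0.25],[-0.95,0,0.25],[-0.95,0,0.25],[-0.95,0,0.25],[-0.95,0,0.25],[0,0,0],[0,0,0]],"rot":[[0,0,0],[0,0,0],[0,0,0],[0,0,0],[0,0,0],[0,0,0],[0,0,0],[0,0,0],[0,0,0]],"claw":[-1,-1,-1,-1,-1,-1,-1,-1,-1]}'
python3 - <<'E'
from bore import *
import pickle
np.set_printoptions(precision=2,suppress=True)
W=ctrl.read_camera("wrist");save(W,"w4");pickle.dump(W,open("w4.pkl","wb"))
c=proj((585.5,-133.3,95),W);print(proj((585.5,-133.5,120),W),proj((585.5,-133.5,72.5),W))
x,y=c.astype(int)-[62,58];print(x,y)
im=W["color"][y:y+116,x:x+125,::-1]
im=np.clip(im.astype(float)*1.8,0,255).astype(np.uint8)
im=cv2.resize(im,None,fx=6,fy=5,interpolation=cv2.INTER_CUBIC) if 0 else cv2.resize(im,None,fx=5,fy=5,interpolation=cv2.INTER_CUBIC);cv2.imwrite("pics/w4z.png",im)
E
```

```text
clock: 6.7
eef_pos: [649.7, -219.6, 173.5]
ee_rot: [-2.331, -2.105, -0.0]
contact_force: [0.3, -0.1, 1.3]
gripper_width: 92.8
[392.9  126.78] [373.23 127.12]
319 68
```

View pics/w4z.png

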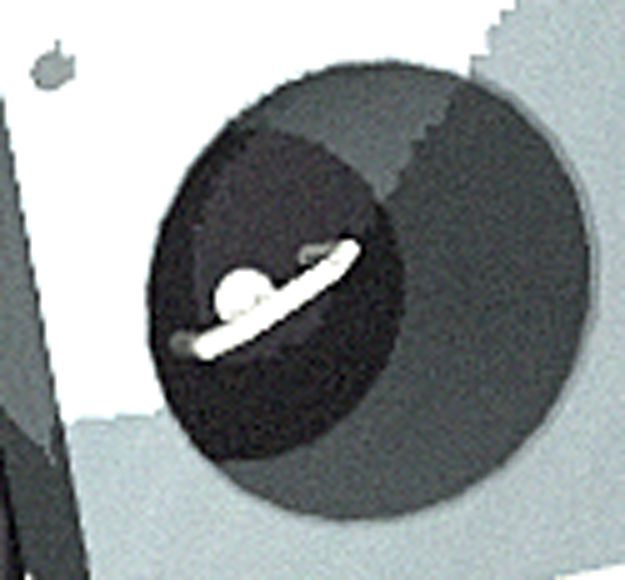

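```bash
python3 - <<'E'
from bore import *
import pickle
np.set_printoptions(precision=2,suppress=True)
W2,W3,W4=[pickle.load(open(f"w{i}.pkl","rb")) for i in (2,3,4)]
m4,r=circ(W4,(392,126),(36,52),1,120);m3,_=circ(W3,(175,127),(32,46),1,120);m2,_=circ(W2,(282.6,127),(33,45),1,120)
print(m2,m3,m4,r)
z=lambda x,y,x0,y0:np.array([x0+(x+.5)/5-.5,y0+(y+.5)/5-.5])
A={"mid":[z(461,286,100,70),z(276.5,299,319,68)],"collar":[z(487,288,100,70),z(243,297,319,68)],"e0":[z(400,331,100,70),z(203,350,319,68)],"e1":[z(521,243,100,70),z(352,248,319,68)]}
for n,(a,b) in A.items():
    best=min((np.linalg.norm(atz(a,W3,h)[:2]-m3[:2]-atz(b,W4,h)[:2]+m4[:2]),h) for h in np.arange(40,95,.25))
    h=best[1];print(n,best,atz(a,W3,h)[:2]-m3[:2],atz(b,W4,h)[:2]-m4[:2])
E
```

```text
[ 585.46 -133.45   31.83] [ 585.51 -132.95   31.83] [ 585.64 -133.75   31.78] 0.14998338597868788
mid (np.float64(0.40548205237166896), np.float64(73.75)) [-0.29  0.46] [0.12 0.45]
collar (np.float64(0.345477074987859), np.float64(53.75)) [-0.01  0.19] [-0.35  0.22]
e0 (np.float64(0.34315631745047814), np.float64(75.0)) [  7.01 -12.74] [  7.35 -12.81]
e1 (np.float64(0.04755249445801608), np.float64(73.75)) [-7.13 13.6 ] [-7.09 13.63]
```

```bash
python3 -m jog '{"slide":[[0.97,-0.28,-0.4],[0.97,-0.28,-0.4],[0.97,-0.28,-0.4],[0.97,-0.28,-0.4],[0.97,-0.28,-0.4],[0.97,-0.28,-0.4],[0.97,-0.28,0],[0.97,-0.28,0],[0.97,-0.28,0],[0.97,-0.28,0]],"rot":[[0,0,0],[0,0,0],[0,0,0],[0,0,0],[0,0,0],[0,0,0],[0,0,0],[0,0,0],[0,0,0],[0,0,0]],"claw":[-1,-1,-1,-1,-1,-1,-1,-1,-1,-1]}' && python3 -m jog '{"slide":[[0.97,-0.28,0],[0.97,-0.28,0],[0.97,-0.28,0],[0.97,-0.28,0],[0.97,-0.28,0],[0.97,-0.28,0],[0.97,-0.28,0],[0.97,-0.28,0],[0,0,0],[0,0,0]],"rot":[[0,0,0],[0,0,0],[0,0,0],[0,0,0],[0,0,0],[0,0,0],[0,0,0],[0,0,0],[0,0,0],[0,0,0]],"claw":[-1,-1,-1,-1,-1,-1,-1,-1,-1,-1]}'
python3 - <<'E'
from h import *
import pickle
plan((498.5,233,230),84.2)
W=ctrl.read_camera("wrist");save(W,"w5z",(230,85,350,175),6);pickle.dump(W,open("w5.pkl","wb"))
print(proj((498.5,233.2,172),W))
E
```

```text
clock: 7.75
eef_pos: [603.8, 33.0, 235.0]
ee_rot: [2.327, 2.11, 0.002]
contact_force: [0.0, 0.9, -1.0]
gripper_width: 92.8
clock: 8.75
eef_pos: [567.2, 229.9, 234.5]
ee_rot: [2.326, 2.111, 0.001]
contact_force: [0.6, -0.6, -0.1]
gripper_width: 92.7
at [567.2 229.9 234.5] yaw 84.47 tilt 0.06 slide mm [ -3.5 -68.7   4.4] fs [-0.141 -2.749  0.178] turn tool z fs 0.067 deg -0.27
[275.83534096 131.80016917]
```

View pics/w5z.png

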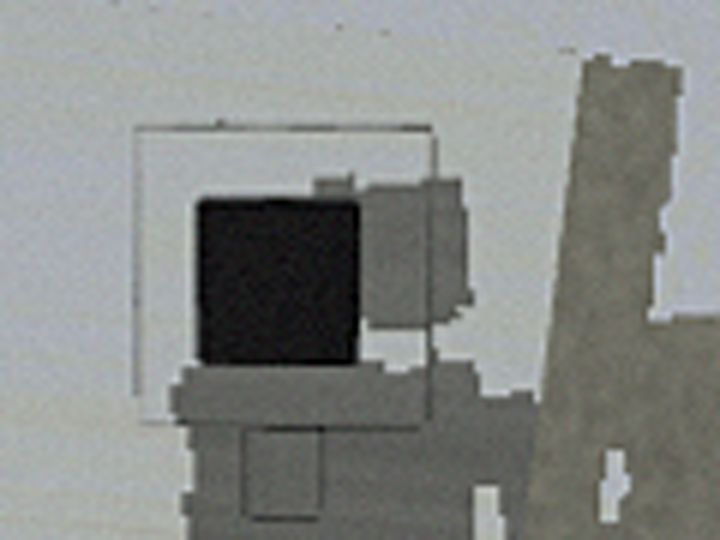

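```bash
python3 -m jog '{"slide":[[-0.045,-0.92,0],[-0.045,-0.92,0],[-0.045,-0.91,0],[0,0,0],[0,0,0.7],[0,0,0.7],[0,0,0.4],[0,0,0],[0,0,0]],"rot":[[0,0,0],[0,0,0],[0,0,0],[0,0,0],[0,0,0],[0,0,0],[0,0,0],[0,0,0],[0,0,0]],"claw":[-1,-1,-1,-1,-1,-1,-1,-1,-1]}'
python3 - <<'E'
from h import *
import pickle
plan((498.5,233.2,128),84.2)
W=ctrl.read_camera("wrist");save(W,"w6");pickle.dump(W,open("w6.pkl","wb"))
print([proj(q,W).round(1) for q in [(498.5,233.2,172),(498.5,233.2,120)]])
E
```

```text
clock: 9.7
eef_pos: [500.2, 231.5, 188.9]
ee_rot: [2.33, 2.107, 0.0]
contact_force: [-0.5, 1.1, -0.1]
gripper_width: 93.2
at [500.2 231.5 188.9] yaw 84.25 tilt 0.02 slide mm [ 1.5 -1.9 60.9] fs [ 0.059 -0.075  2.437] turn tool z fs 0.013 deg -0.05
[array([282.8, 240.5]), array([282.5, 217.5])]
```

View pics/w6.png

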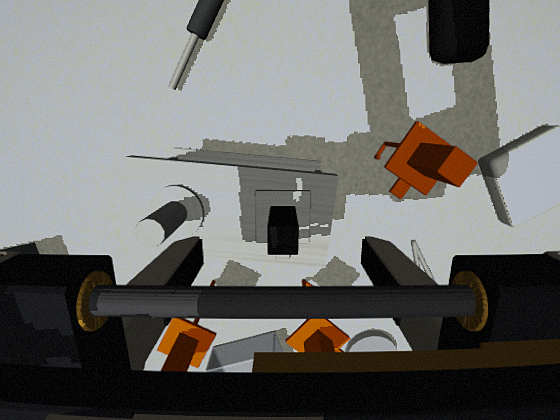

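```bash
python3 -m jog '{"slide":[[0.03,-0.07,0.8],[0,0,0.8],[0,0,0.5],[0,0,0.3],[0,0,0],[0,0,0]],"rot":[[0,0,0],[0,0,0],[0,0,0],[0,0,0],[0,0,0],[0,0,0]],"claw":[-1,-1,-1,-1,-1,-1]}'
```

```text
clock: 10.35
eef_pos: [498.4, 232.9, 129.3]
ee_rot: [2.329, 2.108, 0.001]
contact_force: [0.1, -0.2, -0.4]
gripper_width: 92.5
```

```bash
python3 -m jog '{"slide":[[0,0,0],[0,0,0],[0,0,0],[0,0,0],[0,0,0],[0,0,0],[0,0,0],[0,0,0]],"rot":[[0,0,0],[0,0,0],[0,0,0],[0,0,0],[0,0,0],[0,0,0],[0,0,0],[0,0,0]],"claw":[1,1,1,1,1,1,1,1]}' 45; python3 - <<'E'
from h import *
plan((498.5,233.2,128),84.2);print(ctrl.get_obs()["contact_force"])
c=ctrl.read_camera("wrist");save(c,"w7")
E
```

```text
clock: 11.15
eef_pos: [497.8, 232.7, 128.6]
ee_rot: [-2.329, -2.108, 0.0]
contact_force: [-0.4, -0.5, 0.2]
gripper_width: 33.7
at [497.8 232.7 128.6] yaw 84.28 tilt 0.0 slide mm [0.5 0.6 0.6] fs [0.021 0.026 0.025] turn tool z fs 0.021 deg -0.08
[-0.41860475 -0.51921244  0.16399884]
```

View pics/w7.png

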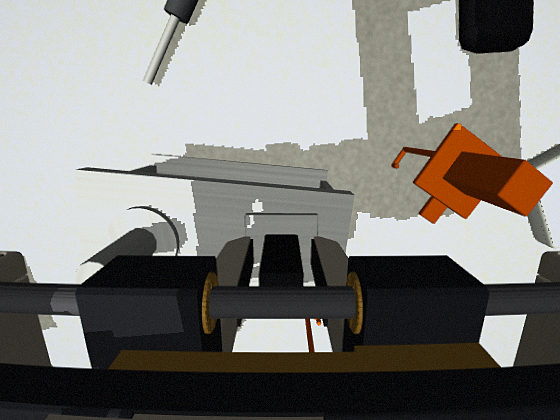

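```bash
python3 -m jog '{"slide":[[0,0,0],[0,0,0],[0,0,0],[0,0,0]],"rot":[[0,0,0],[0,0,0],[0,0,0],[0,0,0]],"claw":[1,1,1,1]}' 45; python3 - <<'E'
from h import *
plan((498.5,233.2,128),84.2);print(ctrl.get_obs()["contact_force"],ctrl.get_obs()["torque"])
E
```

```text
clock: 11.6
eef_pos: [497.8, 232.7, 128.6]
ee_rot: [2.329, 2.108, -0.0]
contact_force: [0.7, -0.5, -0.3]
gripper_width: 19.5
at [497.8 232.7 128.6] yaw 84.29 tilt 0.01 slide mm [0.6 0.6 0.6] fs [0.023 0.025 0.025] turn tool z fs 0.021 deg -0.09
[ 0.65691991 -0.4620866  -0.28346453] [-0.05353594  0.01055372  0.02420163]
```

```bash
python3 -m jog '{"slide":[[0,0,-0.3],[0,0,-0.8],[0,0,-0.9],[0,0,-0.9],[0,0,-0.9],[0,0,-0.9],[0,0,-0.9],[0,0,-0.9],[0,0,-0.8],[0,0,0]],"rot":[[0,0,0],[0,0,0],[0,0,0],[0,0,0],[0,0,0],[0,0,0],[0,0,0],[0,0,0],[0,0,0],[0,0,0]],"claw":[1,1,1,1,1,1,1,1,1,1]}' 45; python3 - <<'E'
from h import *
plan((571,-141.3,310),118.5)
S=ctrl.read_camera("side");save(S,"s8",(200,60,420,300),2.5)
W=ctrl.read_camera("wrist");save(W,"w8")
E
```

```text
clock: 12.6
eef_pos: [499.0, 233.2, 314.5]
ee_rot: [2.327, 2.106, 0.008]
contact_force: [0.2, -0.5, -1.0]
gripper_width: 20.0
at [499.  233.2 314.5] yaw 84.29 tilt 0.34 slide mm [-365.5  108.8    4.3] fs [-14.619   4.353   0.173] turn tool z fs -8.552 deg 34.21
```

View pics/s8.png

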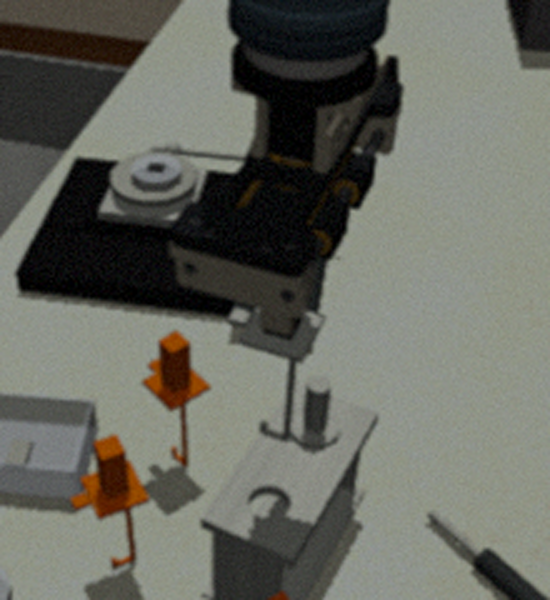

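View pics/w8.png

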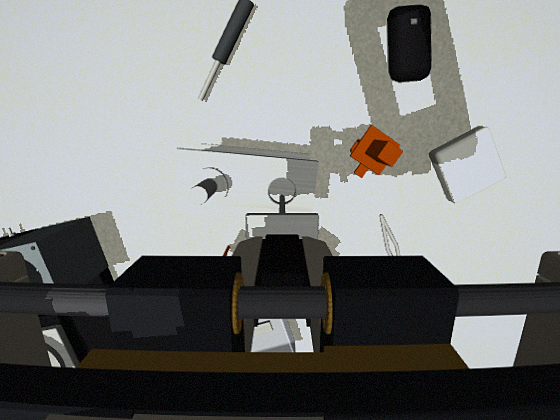

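```bash
python3 -m jog '{"slide":[[-0.5,0.15,0],[-0.975,0.29,0],[-0.975,0.29,0],[-0.975,0.29,0],[-0.975,0.29,0],[-0.975,0.29,0],[-0.975,0.29,0],[-0.975,0.29,0],[-0.975,0.29,0],[-0.975,0.29,0]],"rot":[[0,0,0],[0,0,0],[0,0,0],[0,0,0],[0,0,0],[0,0,0],[0,0,0],[0,0,0],[0,0,0],[0,0,0]],"claw":[1,1,1,1,1,1,1,1,1,1]}' 45;  python3 -m jog '{"slide":[[-0.975,0.29,0],[-0.975,0.29,0],[-0.975,0.29,0],[-0.975,0.29,0],[-0.975,0.29,0],[-0.5,0.15,0],[0,0,0],[0,0,0],[0,0,0],[0,0,0]],"rot":[[0,0,0],[0,0,0],[0,0,0],[0,0,0],[0,0,0],[0,0,-0.5],[0,0,-1],[0,0,-1],[0,0,-1],[0,0,-1]],"claw":[1,1,1,1,1,1,1,1,1,1]}' 45;  python3 -m jog '{"slide":[[0,0,0],[0,0,0],[0,0,0],[0,0,0],[0,0,0],[0,0,0]],"rot":[[0,0,-1],[0,0,-1],[0,0,-1],[0,0,-1],[0,0,-0.05],[0,0,0]],"claw":[1,1,1,1,1,1]}' 45; python3 - <<'E'
from h import *
plan((571,-141.3,300),118.5)
E
```

```text
clock: 13.7
eef_pos: [542.7, -6.7, 309.6]
ee_rot: [-2.328, -2.106, 0.003]
contact_force: [0.4, -0.8, -0.8]
gripper_width: 19.9
clock: 14.7
eef_pos: [568.8, -143.4, 309.3]
ee_rot: [-1.966, -2.446, 0.002]
contact_force: [0.2, -0.0, -0.9]
gripper_width: 19.6
clock: 15.3
eef_pos: [569.2, -143.0, 310.1]
ee_rot: [-1.609, -2.696, 0.001]
contact_force: [-0.3, 0.4, -1.1]
gripper_width: 19.8
at [ 569.2 -143.   310.1] yaw 118.36 tilt 0.11 slide mm [ 0.6  2.4 10.1] fs [0.024 0.096 0.403] turn tool z fs -0.035 deg 0.14
```

```bash
python3 -m jog '{"slide":[[0.03,0.07,0.7],[0,0,0.8],[0,0,0.6],[0,0,0.16],[0,0,0],[0,0,0]],"rot":[[0,0,-0.03],[0,0,0],[0,0,0],[0,0,0],[0,0,0],[0,0,0]],"claw":[1,1,1,1,1,1]}' 45; python3 - <<'E'
from h import *
import pickle
plan((570.4,-141.6,174.6),118.5)
W=ctrl.read_camera("wrist");save(W,"w9");pickle.dump(W,open("w9.pkl","wb"))
print(proj((585.5,-133.4,120),W))
S=ctrl.read_camera("side");save(S,"s9",(240,60,380,200),4)
E
```

```text
clock: 15.9
eef_pos: [571.3, -141.3, 255.4]
ee_rot: [1.604, 2.7, 0.0]
contact_force: [1.1, -0.2, -1.9]
gripper_width: 20.2
at [ 571.3 -141.3  255.4] yaw 118.58 tilt 0.06 slide mm [ 0.2 -1.  80.8] fs [ 0.009 -0.04   3.231] turn tool z fs 0.019 deg -0.08
[280.36261037 215.2343265 ]
```

View pics/w9.png

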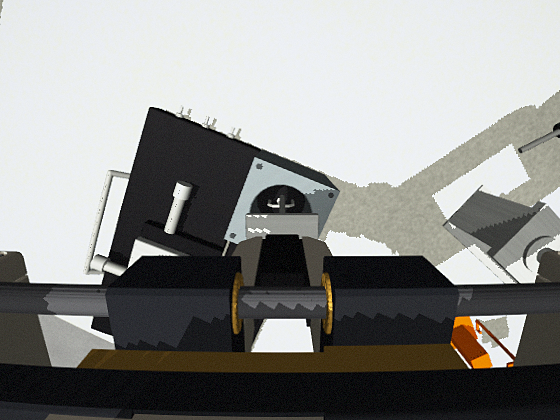

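View pics/s9.png

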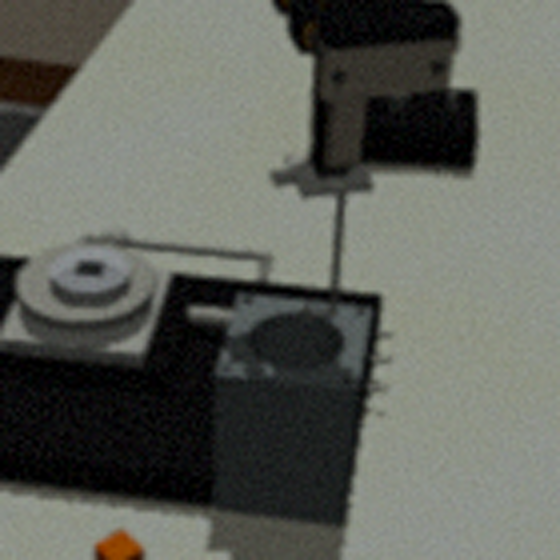

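```bash
python3 - <<'E'
from h import *
import pickle
W=pickle.load(open("w9.pkl","rb"))
im=W["color"][170:245,230:335,::-1]
im=np.clip(im.astype(float)*1.6,0,255).astype(np.uint8)
cv2.imwrite("pics/w9z.png",cv2.resize(im,None,fx=7,fy=7,interpolation=cv2.INTER_CUBIC))
E
```

```text
(no output)
```

View pics/w9z.png

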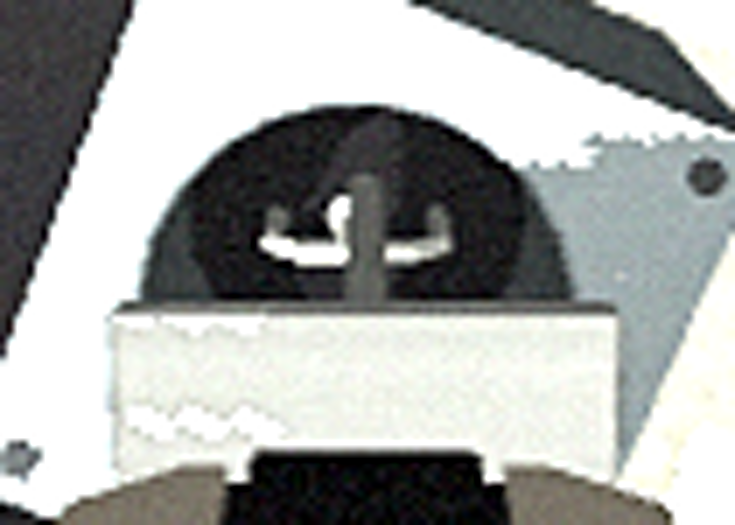

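```bash
python3 -m jog '{"slide":[[-0.04,-0.02,0.5],[0,0,0.7],[0,0,0.7],[0,0,0.4],[0,0,0],[0,0,0]],"rot":[[0,0,0],[0,0,0],[0,0,0],[0,0,0],[0,0,0],[0,0,0]],"claw":[1,1,1,1,1,1]}' 45; python3 - <<'E'
from h import *
plan((570.4,-141.6,174.6),118.5)
E
```

```text
clock: 16.6
eef_pos: [571.2, -142.2, 197.4]
ee_rot: [1.604, 2.701, 0.0]
contact_force: [0.0, -1.1, -1.2]
gripper_width: 19.9
at [ 571.2 -142.2  197.4] yaw 118.61 tilt 0.01 slide mm [ 0.9 -0.4 22.8] fs [ 0.038 -0.017  0.911] turn tool z fs 0.027 deg -0.11
```

```bash
python3 -m jog '{"slide":[[0,-0.02,0.12],[0,0,0.12],[0,0,0.12],[0,0,0.12],[0,0,0.12],[0,0,0]],"rot":[[0,0,0],[0,0,0],[0,0,0],[0,0,0],[0,0,0],[0,0,0]],"claw":[1,1,1,1,1,1]}' 45;python3 -m jog '{"slide":[[0,0,0.08],[0,0,0.08],[0,0,0.08],[0,0,0.07],[0,0,0],[0,0,0]],"rot":[[0,0,0],[0,0,0],[0,0,0],[0,0,0],[0,0,0],[0,0,0]],"claw":[1,1,1,1,1,1]}' 45; python3 - <<'E'
from h import *
plan((570.4,-141.6,174.6),118.5)
W=ctrl.read_camera("wrist");save(W,"w10")
im=W["color"][170:245,230:335,::-1]
im=np.clip(im.astype(float)*1.6,0,255).astype(np.uint8)
cv2.imwrite("pics/w10z.png",cv2.resize(im,None,fx=7,fy=7,interpolation=cv2.INTER_CUBIC))
E
```

```text
clock: 17.2
eef_pos: [570.3, -142.3, 181.5]
ee_rot: [-1.603, -2.701, 0.0]
contact_force: [-0.0, 0.5, -1.3]
gripper_width: 19.7
clock: 17.8
eef_pos: [570.6, -142.4, 174.3]
ee_rot: [-1.604, -2.701, 0.0]
contact_force: [0.0, -0.1, -1.5]
gripper_width: 19.8
at [ 570.6 -142.4  174.3] yaw 118.6 tilt 0.01 slide mm [ 0.8  0.2 -0.3] fs [ 0.031  0.008 -0.01 ] turn tool z fs 0.026 deg -0.1
```

View pics/w10z.png

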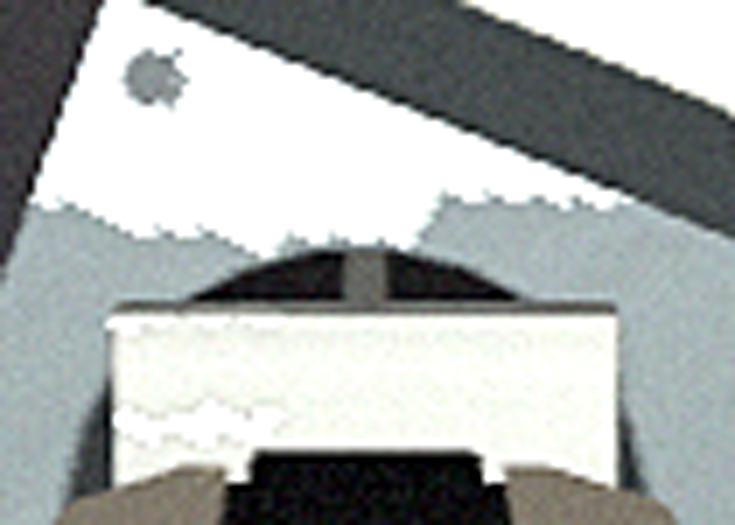

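```bash
python3 -m jog '{"slide":[[0,0.08,0],[0,0.08,0],[0,0.08,0],[0,0,0]],"rot":[[0,0,0],[0,0,0],[0,0,0],[0,0,0]],"claw":[1,1,1,1]}' 45;python3 -m jog '{"slide":[[0,0.08,0],[0,0.08,0],[0,0,0]],"rot":[[0,0,0],[0,0,0],[0,0,0]],"claw":[1,1,1]}' 45
```

```text
clock: 18.25
eef_pos: [576.2, -139.4, 174.4]
ee_rot: [1.603, 2.701, 0.0]
contact_force: [-0.2, 0.5, -0.6]
gripper_width: 19.6
clock: 18.55
eef_pos: [579.6, -137.4, 174.4]
ee_rot: [1.603, 2.702, 0.0]
contact_force: [0.6, 0.4, -2.1]
gripper_width: 19.5
```

```bash
python3 -m jog '{"slide":[[0,0.08,0],[0,0.08,0],[0,0.08,0],[0,0.02,0],[0,0,0]],"rot":[[0,0,0],[0,0,0],[0,0,0],[0,0,0],[0,0,0]],"claw":[1,1,1,1,1]}' 45; python3 - <<'E'
from h import *
plan((585.5-.57,-133.4-.31,174.6),118.5);o=ctrl.get_obs();print(o["contact_force"],o["torque"])
E
```

```text
clock: 19.05
eef_pos: [585.1, -134.4, 174.4]
ee_rot: [-1.604, -2.701, 0.0]
contact_force: [-0.6, 0.3, -1.1]
gripper_width: 19.9
at [ 585.1 -134.4  174.4] yaw 118.61 tilt 0.0 slide mm [ 0.7  0.1 -0.2] fs [ 0.029  0.006 -0.009] turn tool z fs 0.029 deg -0.11
[-0.63149888  0.31589808 -1.11047832] [0.08586624 0.04325106 0.04843533]
```

```bash
python3 -m jog '{"slide":[[0,0,-0.08],[0,0,-0.08],[0,0,-0.08],[0,0,-0.08],[0,0,0]],"rot":[[0,0,0],[0,0,0],[0,0,0],[0,0,0],[0,0,0]],"claw":[1,1,1,1,1]}' 45; python3 -m jog '{"slide":[[0,0,-0.08],[0,0,-0.08],[0,0,-0.08],[0,0,0]],"rot":[[0,0,0],[0,0,0],[0,0,0],[0,0,0]],"claw":[1,1,1,1]}' 45
```

```text
clock: 19.55
eef_pos: [585.3, -134.6, 182.9]
ee_rot: [1.603, 2.701, 0.0]
contact_force: [-0.4, 0.1, -1.2]
gripper_width: 20.0
clock: 19.95
eef_pos: [585.3, -134.5, 188.8]
ee_rot: [1.603, 2.701, 0.0]
contact_force: [-0.0, -1.0, -2.1]
gripper_width: 19.5
```

```bash
python3 -m jog '{"slide":[[0,0,-0.08],[0,0,-0.08]],"rot":[[0,0,0],[0,0,0]],"claw":[1,1]}' 45; python3 -m jog '{"slide":[[0,0,-0.08],[0,0,-0.08],[0,0,0]],"rot":[[0,0,0],[0,0,0],[0,0,0]],"claw":[1,1,1]}' 45; python3 - <<'E'
from h import *
W=ctrl.read_camera("wrist");print(ctrl.get_obs()["contact_force"],ctrl.get_obs()["torque"])
im=W["color"][170:245,230:335,::-1]
im=np.clip(im.astype(float)*1.6,0,255).astype(np.uint8)
cv2.imwrite("pics/w11z.png",cv2.resize(im,None,fx=7,fy=7,interpolation=cv2.INTER_CUBIC))
T=ctrl.read_camera("top");save(T,"t11",(330,180,430,260),7)
S=ctrl.read_camera("side");save(S,"s11",(240,60,380,200),4)
E
```

```text
clock: 20.15
eef_pos: [584.8, -134.4, 192.0]
ee_rot: [-1.603, -2.701, 0.0]
contact_force: [0.9, -0.5, -8.9]
gripper_width: 19.7
clock: 20.45
eef_pos: [584.8, -134.4, 195.9]
ee_rot: [-1.603, -2.7, 0.0]
contact_force: [1.0, -0.6, -8.7]
gripper_width: 19.7
[ 1.29567087  0.36601066 -9.15483361] [-0.05092939 -0.24297508 -0.00079452]
```

View pics/w11z.png

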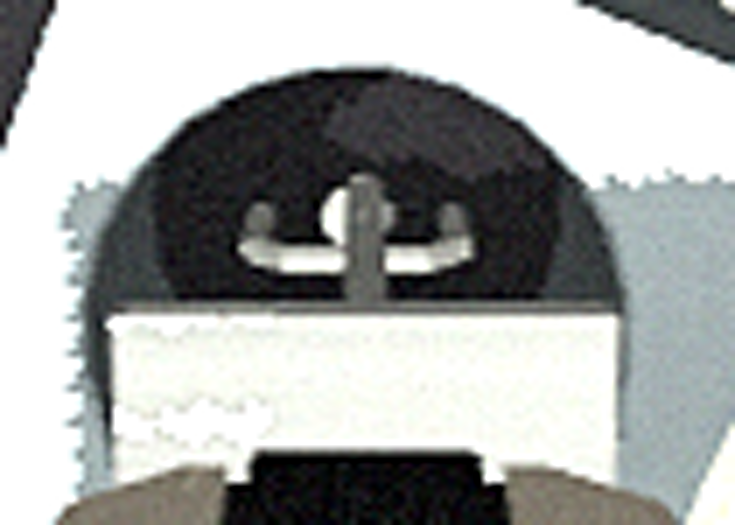

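View pics/s11.png

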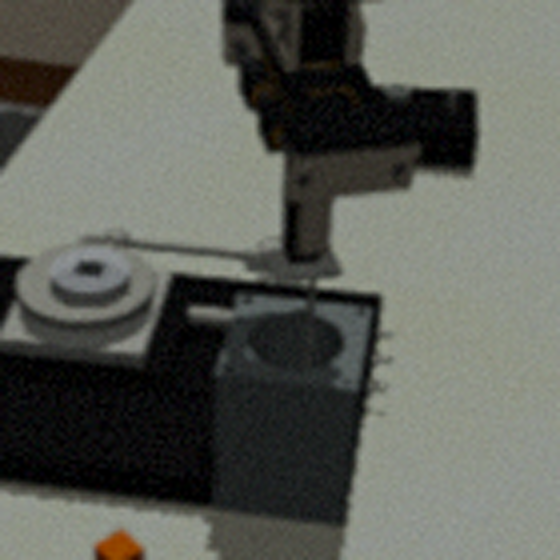

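```bash
python3 -m jog '{"slide":[[0,0,-0.12],[0,0,-0.2],[0,0,-0.2],[0,0,-0.2]],"rot":[[0,0,0],[0,0,0],[0,0,0],[0,0,0]],"claw":[1,1,1,1]}' 45; python3 -m jog '{"slide":[[0,0,-0.2],[0,0,-0.2],[0,0,-0.16],[0,0,-0.12],[0,0,0]],"rot":[[0,0,0],[0,0,0],[0,0,0],[0,0,0],[0,0,0]],"claw":[1,1,1,1,1]}' 45
```

```text
clock: 21.0
eef_pos: [584.9, -134.4, 214.9]
ee_rot: [-1.604, -2.701, 0.0]
contact_force: [1.0, -0.5, -9.7]
gripper_width: 20.0
clock: 21.5
eef_pos: [585.1, -134.4, 232.1]
ee_rot: [1.604, 2.701, 0.0]
contact_force: [-0.6, -0.3, -6.0]
gripper_width: 20.1
```

```bash
python3 -m jog '{"slide":[[0,0,-0.08],[0,0,-0.08],[0,0,-0.08],[0,0,-0.08],[0,0,0]],"rot":[[0,0,0],[0,0,0],[0,0,0],[0,0,0],[0,0,0]],"claw":[1,1,1,1,1]}' 45; python3 -m jog '{"slide":[[0,0,-0.04],[0,0,-0.04],[0,0,0]],"rot":[[0,0,0],[0,0,0],[0,0,0]],"claw":[1,1,1]}' 45
```

```text
clock: 22.0
eef_pos: [585.1, -134.5, 239.7]
ee_rot: [1.604, 2.701, 0.0]
contact_force: [-0.2, 1.1, -6.7]
gripper_width: 19.4
clock: 22.3
eef_pos: [585.1, -134.5, 241.5]
ee_rot: [-1.604, -2.701, -0.0]
contact_force: [-0.8, -0.7, -8.2]
gripper_width: 19.7
```

```bash
python3 -m jog '{"slide":[[0,0,-0.04],[0,0,-0.04],[0,0,0]],"rot":[[0,0,0],[0,0,0],[0,0,0]],"claw":[1,1,1]}' 45; python3 -m jog '{"slide":[[0,0,-0.04],[0,0,0]],"rot":[[0,0,0],[0,0,0]],"claw":[1,1]}' 45
```

```text
clock: 22.6
eef_pos: [585.1, -134.5, 243.6]
ee_rot: [1.604, 2.701, 0.0]
contact_force: [-0.5, 0.2, -8.8]
gripper_width: 19.8
clock: 22.8
eef_pos: [585.1, -134.5, 244.5]
ee_rot: [1.604, 2.701, 0.0]
contact_force: [-1.2, 0.3, -8.6]
gripper_width: 19.7
```

```bash
python3 -m jog '{"slide":[[0,0,-0.04],[0,0,0]],"rot":[[0,0,0],[0,0,0]],"claw":[1,1]}' 45
```

```text
clock: 23.0
eef_pos: [585.1, -134.5, 245.5]
ee_rot: [1.604, 2.701, 0.0]
contact_force: [-0.9, 0.2, -7.9]
gripper_width: 19.8
```

```bash
python3 -m jog '{"slide":[[0,0,-0.04],[0,0,0]],"rot":[[0,0,0],[0,0,0]],"claw":[1,1]}' 45; python3 -m jog '{"slide":[[0,0,-0.04],[0,0,0]],"rot":[[0,0,0],[0,0,0]],"claw":[1,1]}' 45
```

```text
clock: 23.2
eef_pos: [585.1, -134.5, 246.5]
ee_rot: [1.604, 2.701, 0.0]
contact_force: [-0.3, 1.2, -8.3]
gripper_width: 19.9
clock: 23.4
eef_pos: [585.0, -134.5, 247.2]
ee_rot: [-1.604, -2.701, 0.0]
contact_force: [0.2, -0.7, -12.0]
gripper_width: 19.8
```

```bash
python3 -m jog '{"slide":[[0,0,-0.04],[0,0,0],[0,0,0]],"rot":[[0,0,0],[0,0,0],[0,0,0]],"claw":[1,1,1]}' 45; python3 -m jog '{"slide":[[0,0,-0.04],[0,0,0],[0,0,0],[0,0,0]],"rot":[[0,0,0],[0,0,0],[0,0,0],[0,0,0]],"claw":[1,1,1,1]}' 45; python3 - <<'E'
from h import *
import pickle
W=ctrl.read_camera("wrist");save(W,"w12");print(ctrl.get_obs()["contact_force"])
im=W["color"][150:245,220:345,::-1]
cv2.imwrite("pics/w12z.png",cv2.resize(im,None,fx=6,fy=6,interpolation=cv2.INTER_CUBIC))
E
```

```text
clock: 23.7
eef_pos: [585.0, -134.4, 248.0]
ee_rot: [-1.603, -2.701, 0.0]
contact_force: [0.1, -0.2, -13.1]
gripper_width: 19.7
clock: 24.1
eef_pos: [585.0, -134.4, 249.1]
ee_rot: [-1.604, -2.701, 0.0]
contact_force: [0.4, -0.8, -16.6]
gripper_width: 19.9
[ -0.56893538  -0.48700166 -14.71371365]
```

View pics/w12z.png

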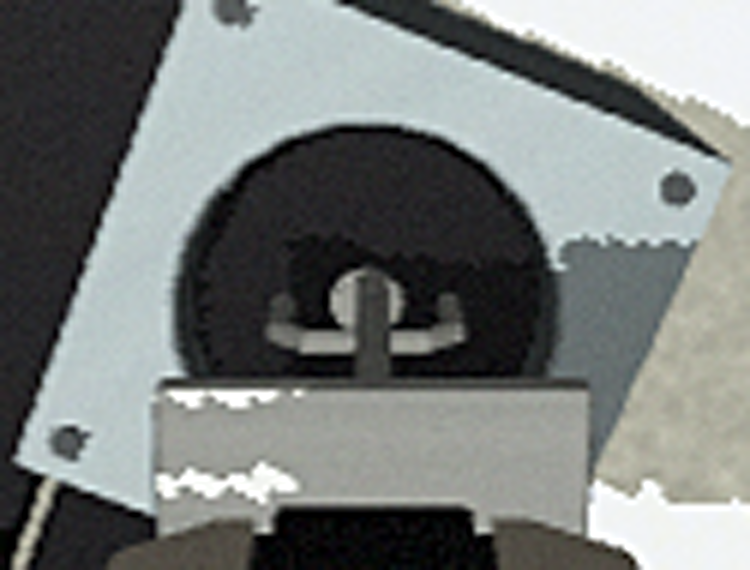

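```bash
python3 -m jog '{"slide":[[0,0,0.06],[0,0,0.06],[0,0,0.08],[0,0,0.08],[0,0,0]],"rot":[[0,0,0],[0,0,0],[0,0,0],[0,0,0],[0,0,0]],"claw":[1,1,1,1,1]}' 45; python3 -m jog '{"slide":[[0,0,0.08],[0,0,0.08],[0,0,0.08],[0,0,0.04],[0,0,0]],"rot":[[0,0,0],[0,0,0],[0,0,0],[0,0,0],[0,0,0]],"claw":[1,1,1,1,1]}' 45
```

```text
clock: 24.65
eef_pos: [586.1, -134.9, 244.0]
ee_rot: [1.602, 2.698, 0.001]
contact_force: [-0.6, 0.5, -1.3]
gripper_width: 20.2
clock: 25.15
eef_pos: [585.0, -134.4, 235.1]
ee_rot: [-1.603, -2.701, 0.0]
contact_force: [0.3, -0.3, -2.7]
gripper_width: 19.5
```

```bash
python3 -m jog '{"slide":[[0,-0.06,0],[0,-0.08,0],[0,-0.08,0],[0,0,0]],"rot":[[0,0,0],[0,0,0],[0,0,0],[0,0,0]],"claw":[1,1,1,1]}' 45; python3 -m jog '{"slide":[[0,-0.08,0],[0,-0.1,0],[0,-0.1,0],[0,-0.1,0],[0,-0.06,0],[0,0,0]],"rot":[[0,0,0],[0,0,0],[0,0,0],[0,0,0],[0,0,0],[0,0,0]],"claw":[1,1,1,1,1,1]}' 45;  python3 - <<'E'
from h import *
import pickle
W=ctrl.read_camera("wrist");o=ctrl.get_obs();print(o["contact_force"],o["torque"])
im=W["color"][150:245,220:345,::-1]
cv2.imwrite("pics/w13z.png",cv2.resize(im,None,fx=6,fy=6,interpolation=cv2.INTER_CUBIC))
S=ctrl.read_camera("side");save(S,"s13",(240,60,380,200),4)
E
```

```text
clock: 25.55
eef_pos: [580.0, -137.3, 235.5]
ee_rot: [1.604, 2.701, -0.0]
contact_force: [-0.7, -0.6, -1.7]
gripper_width: 20.0
clock: 26.15
eef_pos: [570.4, -142.5, 235.5]
ee_rot: [1.604, 2.701, -0.0]
contact_force: [-0.4, 0.4, -1.0]
gripper_width: 19.9
[-0.33309247  0.70928504 -0.8600437 ] [ 0.0594965   0.06419917 -0.00600109]
```

View pics/w13z.png

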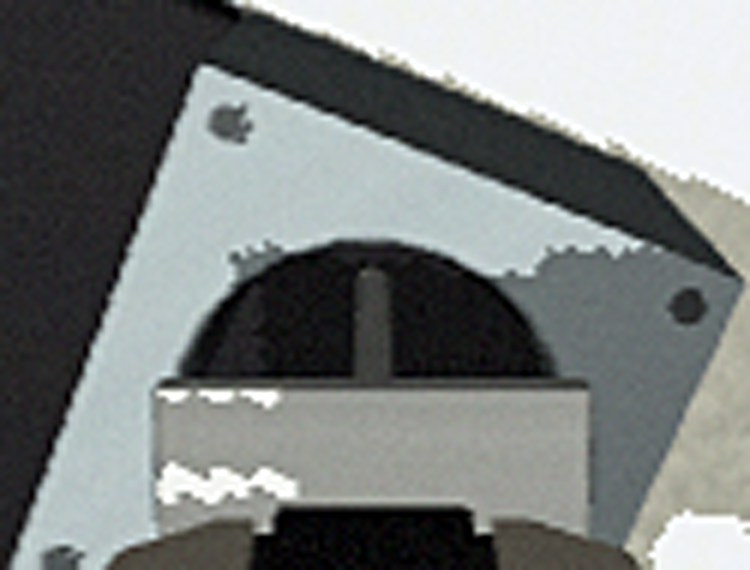

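View pics/s13.png

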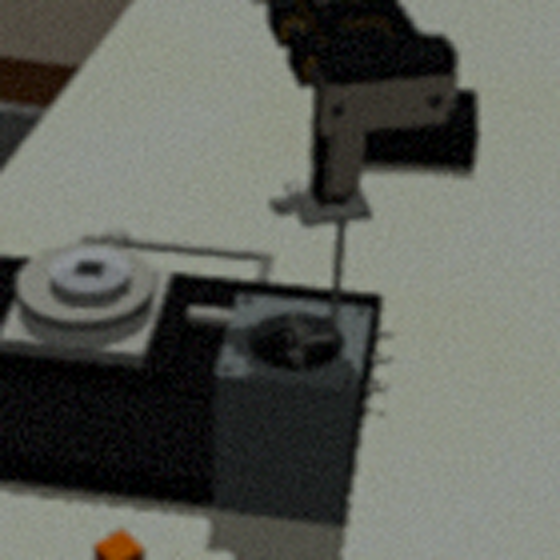

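```bash
python3 -m jog '{"slide":[[0,0,-0.1],[0,0,-0.2],[0,0,-0.4],[0,0,-0.6],[0,0,-0.8],[0,0,-0.8],[0,0,-0.3],[0,0,0]],"rot":[[0,0,0],[0,0,0],[0,0,0],[0,0,0],[0,0,0],[0,0,0],[0,0,0],[0,0,0]],"claw":[1,1,1,1,1,1,1,1]}' 45; python3 - <<'E'
from bore import *
import pickle
W=ctrl.read_camera("wrist");save(W,"w14");
im=W["color"][120:240,200:345,::-1];cv2.imwrite("pics/w14z.png",cv2.resize(im,None,fx=5,fy=5,interpolation=cv2.INTER_CUBIC))
plan((497.8,232.7,314),84.28)
E
```

```text
clock: 27.05
eef_pos: [571.3, -142.6, 317.2]
ee_rot: [1.602, 2.699, 0.001]
contact_force: [-0.8, 0.6, -1.4]
gripper_width: 19.8
at [ 570.8 -142.4  315.8] yaw 118.61 tilt 0.06 slide mm [364.3 115.6   1.6] fs [14.571  4.622  0.062] turn tool z fs 8.582 deg -34.33
```

View pics/w14z.png

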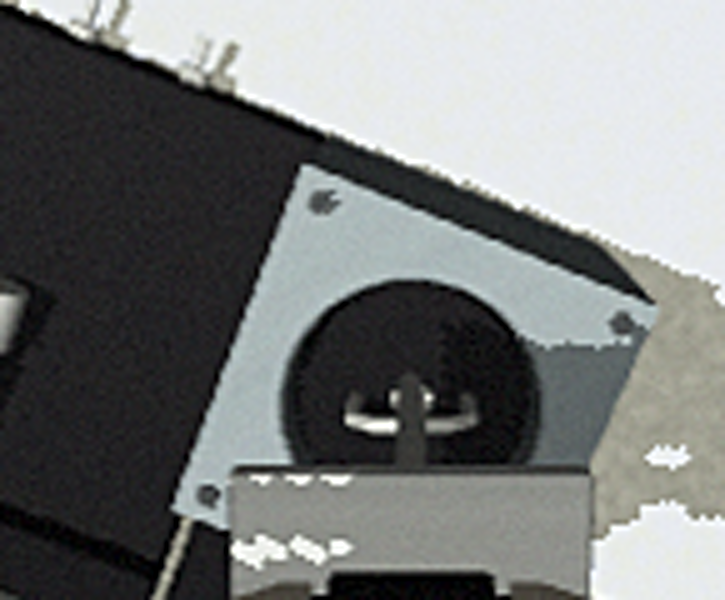

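```bash
python3 -m jog '{"slide":[[0,0,0],[0,0,0],[0,0,0],[0,0,0],[0,0,0],[0,0,0],[0,0,0],[0,0,0],[0,0,0],[0.5,-0.15,0]],"rot":[[0,0,1],[0,0,1],[0,0,1],[0,0,1],[0,0,1],[0,0,1],[0,0,1],[0,0,1],[0,0,0.58],[0,0,0]],"claw":[1,1,1,1,1,1,1,1,1,1]}' 45; python3 -m jog '{"slide":[[0.97,-0.29,0],[0.97,-0.29,0],[0.97,-0.29,0],[0.97,-0.29,0],[0.97,-0.29,0],[0.97,-0.29,0],[0.97,-0.29,0],[0.97,-0.29,0],[0.97,-0.29,0],[0.97,-0.29,0]],"rot":[[0,0,0],[0,0,0],[0,0,0],[0,0,0],[0,0,0],[0,0,0],[0,0,0],[0,0,0],[0,0,0],[0,0,0]],"claw":[1,1,1,1,1,1,1,1,1,1]}' 45; python3 -m jog '{"slide":[[0.97,-0.29,0],[0.97,-0.29,0],[0.97,-0.29,0],[0.97,-0.29,0],[0.5,-0.2,0],[0,0,0],[0,0,0]],"rot":[[0,0,0],[0,0,0],[0,0,0],[0,0,0],[0,0,0],[0,0,0],[0,0,0]],"claw":[1,1,1,1,1,1,1]}' 45; python3 - <<'E'
from h import *
plan((497.8,232.7,240),84.28)
W=ctrl.read_camera("wrist");save(W,"w15",(170,130,370,250),4)
T=ctrl.read_camera("side");save(T,"s15",(240,60,380,200),4)
E
```

```text
clock: 28.1
eef_pos: [567.7, -130.2, 313.7]
ee_rot: [-2.33, -2.104, 0.002]
contact_force: [0.4, 0.2, -0.7]
gripper_width: 19.8
clock: 29.1
eef_pos: [518.8, 120.7, 314.7]
ee_rot: [-2.327, -2.109, 0.001]
contact_force: [0.4, 0.8, -1.5]
gripper_width: 19.8
clock: 29.8
eef_pos: [496.9, 231.0, 315.1]
ee_rot: [2.328, 2.109, -0.001]
contact_force: [0.1, -0.1, -1.6]
gripper_width: 19.7
at [496.9 231.  315.1] yaw 84.35 tilt 0.05 slide mm [ 1.8  0.7 75.1] fs [0.074 0.029 3.005] turn tool z fs 0.018 deg -0.07
```

View pics/w15.png

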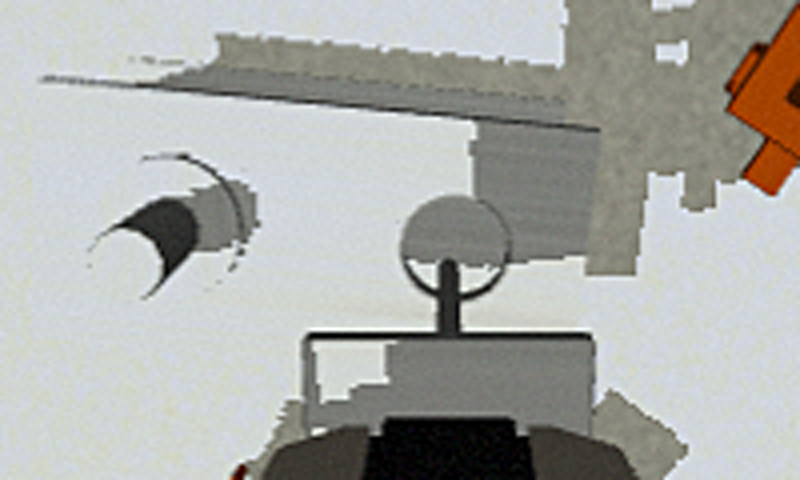

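View pics/s15.png

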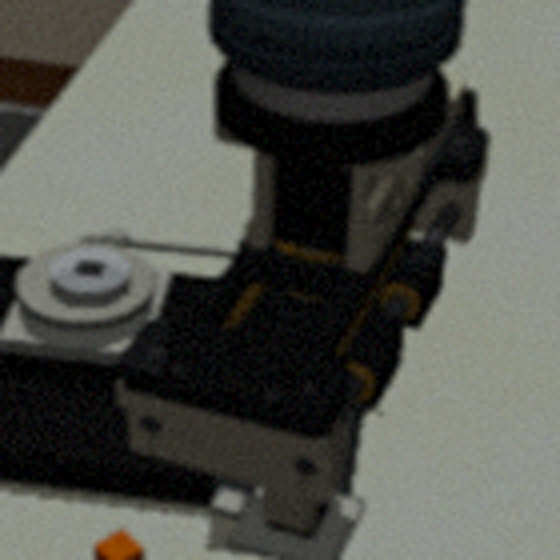

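```bash
python3 -m jog '{"slide":[[0.07,0.03,0.4],[0,0,0.8],[0,0,0.8],[0,0,0.6],[0,0,0.2],[0,0,0],[0,0,0]],"rot":[[0,0,0.02],[0,0,0],[0,0,0],[0,0,0],[0,0,0],[0,0,0],[0,0,0]],"claw":[1,1,1,1,1,1,1]}' 45; python3 - <<'E'
from h import *
plan((497.8,232.7,128.6),84.28)
W=ctrl.read_camera("wrist");save(W,"w16",(170,130,370,250),4)
plan((497.8,232.7,128.6),84.28)
E
```

```text
clock: 30.6
eef_pos: [498.6, 232.7, 245.9]
ee_rot: [2.331, 2.105, 0.001]
contact_force: [0.4, 0.4, -1.9]
gripper_width: 19.9
at [498.6 232.7 245.9] yaw 84.18 tilt 0.05 slide mm [-1.000e-01 -9.000e-01  1.173e+02] fs [-0.006 -0.036  4.694] turn tool z fs -0.026 deg 0.1
at [498.8 232.9 246.3] yaw 84.19 tilt 0.1 slide mm [ -0.3  -1.1 117.7] fs [-0.013 -0.045  4.707] turn tool z fs -0.024 deg 0.09
```

View pics/w16.png

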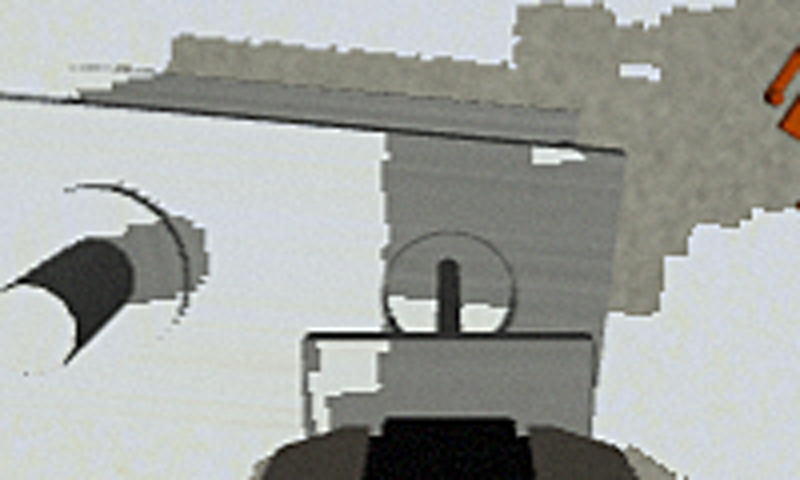

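```bash
python3 -m jog '{"slide":[[0,-0.02,0.3],[0,0,0.4],[0,0,0.4],[0,0,0]],"rot":[[0,0,0],[0,0,0],[0,0,0],[0,0,0]],"claw":[1,1,1,1]}' 45
```

```text
clock: 31.05
eef_pos: [496.4, 232.7, 215.7]
ee_rot: [-2.329, -2.105, 0.005]
contact_force: [0.5, 0.9, -2.0]
gripper_width: 19.8
```

```bash
python3 -m jog '{"slide":[[0,0,0.5],[0,0,0.6],[0,0,0.6],[0,0,0.6],[0,0,0.6],[0,0,0.4],[0,0,0],[0,0,0]],"rot":[[0,0,0],[0,0,0],[0,0,0],[0,0,0],[0,0,0],[0,0,0],[0,0,0],[0,0,0]],"claw":[1,1,1,1,1,1,1,1]}' 45
```

```text
clock: 31.85
eef_pos: [497.8, 233.0, 135.5]
ee_rot: [2.331, 2.106, 0.0]
contact_force: [0.3, 0.8, -0.8]
gripper_width: 19.7
```

```bash
python3 -m jog '{"slide":[[0,0,0.08],[0,0,0.08],[0,0,0.06],[0,0,0.03],[0,0,0],[0,0,0]],"rot":[[0,0,0],[0,0,0],[0,0,0],[0,0,0],[0,0,0],[0,0,0]],"claw":[1,1,1,1,1,1]}' 45; python3 -m jog '{"slide":[[0,0,0.02],[0,0,0],[0,0,0]],"rot":[[0,0,0],[0,0,0],[0,0,0]],"claw":[1,1,1]}' 45
```

```text
clock: 32.45
eef_pos: [497.6, 233.0, 129.2]
ee_rot: [2.331, 2.106, 0.0]
contact_force: [0.2, 0.3, -1.2]
gripper_width: 19.7
clock: 32.75
eef_pos: [497.6, 233.0, 128.6]
ee_rot: [-2.331, -2.106, -0.0]
contact_force: [-0.0, 0.1, -1.6]
gripper_width: 19.8
```

```bash
python3 -m jog '{"slide":[[0,0,0.02],[0,0,0],[0,0,0]],"rot":[[0,0,0],[0,0,0],[0,0,0]],"claw":[1,1,1]}' 45; python3 -m jog '{"slide":[[0,0,0.02],[0,0,0],[0,0,0]],"rot":[[0,0,0],[0,0,0],[0,0,0]],"claw":[1,1,1]}' 45
```

```text
clock: 33.05
eef_pos: [497.7, 233.0, 128.6]
ee_rot: [2.331, 2.106, 0.0]
contact_force: [-1.4, -0.7, 4.1]
gripper_width: 19.9
clock: 33.35
eef_pos: [497.7, 233.0, 128.6]
ee_rot: [2.33, 2.106, 0.001]
contact_force: [-3.2, -1.3, 8.4]
gripper_width: 19.8
```

```bash
python3 -m jog '{"slide":[[0,0,-0.03],[0,0,0],[0,0,0],[0,0,0],[0,0,0],[0,0,0],[0,0,0],[0,0,0],[0,0,0],[0,0,0]],"rot":[[0,0,0],[0,0,0],[0,0,0],[0,0,0],[0,0,0],[0,0,0],[0,0,0],[0,0,0],[0,0,0],[0,0,0]],"claw":[0.4,0.2,-0.2,-0.6,-1,-1,-1,-1,-1,-1]}' 45; python3 -m jog '{"slide":[[0,0,0],[0,0,-0.1],[0,0,-0.3],[0,0,-0.6],[0,0,-0.8],[0,0,-0.8],[0,0,-0.8],[0,0,-0.6],[0,0,0],[0,0,0]],"rot":[[0,0,0],[0,0,0],[0,0,0],[0,0,0],[0,0,0],[0,0,0],[0,0,0],[0,0,0],[0,0,0],[0,0,0]],"claw":[-1,-1,-1,-1,-1,-1,-1,-1,-1,-1]}' 45;
```

```text
clock: 34.35
eef_pos: [497.6, 233.0, 128.4]
ee_rot: [2.331, 2.106, 0.0]
contact_force: [-0.7, 0.3, -0.5]
gripper_width: 92.1
clock: 35.35
eef_pos: [497.6, 233.0, 228.6]
ee_rot: [2.331, 2.106, 0.001]
contact_force: [-0.6, 0.5, -1.4]
gripper_width: 93.1
```

```bash
python3 -m jog '{"slide":[[0,0.5,-0.3],[0,0.9,-0.2],[0,0.9,0],[0,0.5,0],[0,0,0],[0,0,0],[0,0,0]],"rot":[[0,0,0],[0,0,0],[0,0,0],[0,0,0],[0,0,0],[0,0,0],[0,0,0]],"claw":[-1,-1,-1,-1,-1,-1,-1]}' 45; python3 - <<'E'
from h import *
import pickle
W=ctrl.read_camera("wrist");save(W,"w17",(200,75,360,195),5)
T=ctrl.read_camera("top");S=ctrl.read_camera("side")
a=cv2.resize(S["color"][110:310,270:370,::-1],None,fx=3,fy=3,interpolation=cv2.INTER_CUBIC)
b=cv2.resize(T["color"][180:290,190:420,::-1],None,fx=2,fy=2,interpolation=cv2.INTER_CUBIC)
c=np.zeros((600,760,3),np.uint8);c[:600,:300]=a;c[:220,300:760]=b;cv2.imwrite("pics/f17.png",c)
for q in [(498.5,233.2,172),(498.5,233.2,120)]: print(proj(q,W))
pickle.dump((W,T,S),open("f.pkl","wb"))
E
```

```text
clock: 36.05
eef_pos: [566.2, 226.1, 240.5]
ee_rot: [-2.33, -2.106, 0.002]
contact_force: [0.2, -0.3, -0.2]
gripper_width: 93.4
[280.79835051 132.88801961]
[280.91208272 132.27673027]
```

View pics/w17.png

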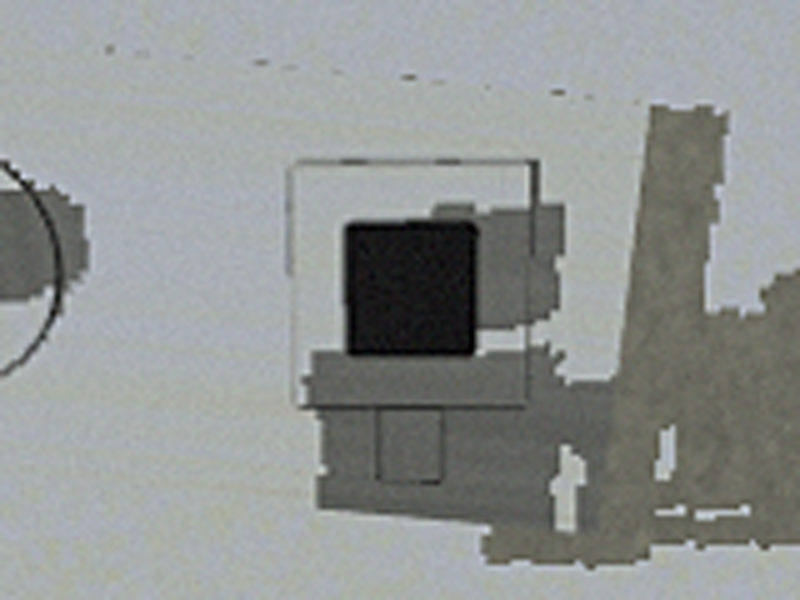

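View pics/f17.png

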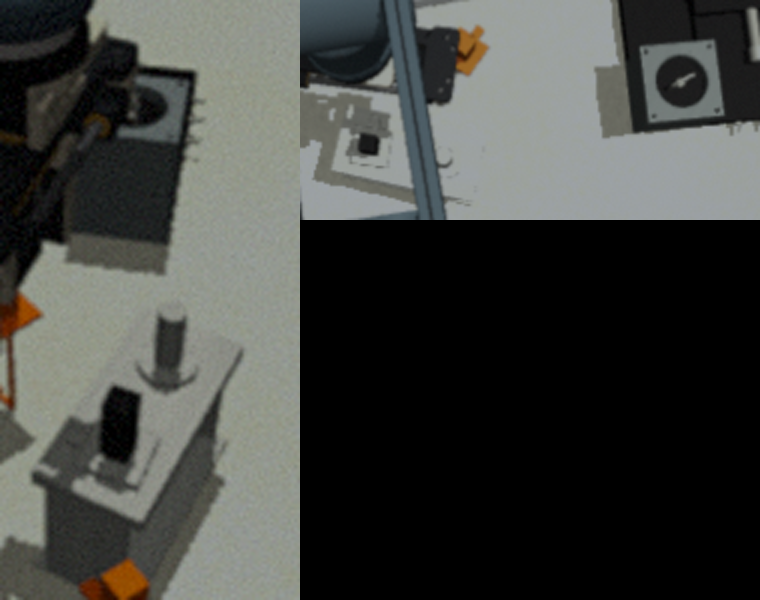

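```bash
python3 - <<'E'
from h import *
o=ctrl.get_obs();print(o["clock"],o["contact_force"]);print(ctrl.job_done())
E
```

```text
36.2 [-0.09659313 -0.15565505  0.43871346]
the job is handed in; nothing more can be done
None
```

I took the hook from its rack hole, caught the pull ring, and drew the lock up about 55 mm to its stop. I then unhooked, hung the tool back in the same hole and handed the job in at 36.2 s of the 72 s.

- **Lock:** The pull held near 9 N on the way up. Over the last 3 mm it rose to about 12, 13 and then 16.6 N, roughly the stop spring's stated rate. That reading includes the tool's weight of about 1.2 N and was the highest on the station, below 25 N. The later top, side and wrist pictures show the pin up near the bore's mouth, but I did not measure its height after letting go. "Within 2 mm of the stop" therefore rests on the force and the travel.
- **Tool:** The last wrist picture puts the handle upright and about 1 mm from where it started. The gripper is open and away from everything, with the force reading near zero.
- **Bystanders:** I saw nothing moved in the last pictures, but I did not measure each one.
- **Disagreements:**
  - The fixed cameras put the hook about 6 mm off the wrist camera in y. I used the wrist camera, and the grasp and the return to the hole both fitted.
  - My view-based ring height was about 6 mm lower than where the hook actually caught it.

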